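Find the loose-capped jars and slide them to the mat

TASK

Some of the four square amber jars on the watchmaker's bench were left with their caps loose, which only a twist of the cap can show. Screw each loose cap down clockwise until it stops, and only then slide that jar, kept upright on the bench and pushed by its glass, not by its cap, fully onto the black rubber mat to be topped up. Leave the jars with tight caps standing where they are, and do not disturb the dust cover, the screwdriver stand or the caliper.

Things in the scene. Friction and masses are not known exactly. Their poses are not given: they have to be found in the camera images.
- jar_a: loose square amber-glass jar with a black screw cap, 0.24 to 0.4 kg; glass 54 x 54 mm, 47 mm high, plain label on one side; 78 mm high with cap; origin at the centre of its underside, z up, x and y square to its sides. Friction on bench and mat about 0.5 to 0.7: it slides when pushed low and may tip when pushed above 35 mm. All four jars look alike; a loose cap looks like a tight one
- cap_a: the cap of jar_a: round, 44 mm across, 25 mm high, from 53 to 78 mm above the bench (the glass shoulder below is at 52 mm); origin at its centre, 65.5 mm above the bench, on the jar's axis; it cannot come off
- turn_a (a joint): angle of cap_a relative to jar_a, rad, growing clockwise seen from above (closing). Zero is arbitrary and differs from jar to jar, so one reading does not tell a loose cap. A tight cap does not turn on its jar: the jar turns on the bench with it (0.03 to 0.08 N m). A loose cap turns easily (0.01 N m) while the jar stands still, and comes to its stop after 0.45 to 1.0 rad clockwise
- jar_b: loose square amber-glass jar with a black screw cap, 0.24 to 0.4 kg; glass 54 x 54 mm, 47 mm high, plain label on one side; 78 mm high with cap; origin at the centre of its underside, z up, x and y square to its sides. Friction on bench and mat about 0.5 to 0.7: it slides when pushed low and may tip when pushed above 35 mm. All four jars look alike; a loose cap looks like a tight one
- cap_b: the cap of jar_b: round, 44 mm across, 25 mm high, from 53 to 78 mm above the bench (the glass shoulder below is at 52 mm); origin at its centre, 65.5 mm above the bench, on the jar's axis; it cannot come off
- turn_b (a joint): angle of cap_b relative to jar_b, rad, growing clockwise seen from above (closing). Zero is arbitrary and differs from jar to jar, so one reading does not tell a loose cap. A tight cap does not turn on its jar: the jar turns on the bench with it (0.03 to 0.08 N m). A loose cap turns easily (0.01 N m) while the jar stands still, and comes to its stop after 0.45 to 1.0 rad clockwise
- jar_c: loose square amber-glass jar with a black screw cap, 0.24 to 0.4 kg; glass 54 x 54 mm, 47 mm high, plain label on one side; 78 mm high with cap; origin at the centre of its underside, z up, x and y square to its sides. Friction on bench and mat about 0.5 to 0.7: it slides when pushed low and may tip when pushed above 35 mm. All four jars look alike; a loose cap looks like a tight one
- cap_c: the cap of jar_c: round, 44 mm across, 25 mm high, from 53 to 78 mm above the bench (the glass shoulder below is at 52 mm); origin at its centre, 65.5 mm above the bench, on the jar's axis; it cannot come off
- turn_c (a joint): angle of cap_c relative to jar_c, rad, growing clockwise seen from above (closing). Zero is arbitrary and differs from jar to jar, so one reading does not tell a loose cap. A tight cap does not turn on its jar: the jar turns on the bench with it (0.03 to 0.08 N m). A loose cap turns easily (0.01 N m) while the jar stands still, and comes to its stop after 0.45 to 1.0 rad clockwise
- jar_d: loose square amber-glass jar with a black screw cap, 0.24 to 0.4 kg; glass 54 x 54 mm, 47 mm high, plain label on one side; 78 mm high with cap; origin at the centre of its underside, z up, x and y square to its sides. Friction on bench and mat about 0.5 to 0.7: it slides when pushed low and may tip when pushed above 35 mm. All four jars look alike; a loose cap looks like a tight one
- cap_d: the cap of jar_d: round, 44 mm across, 25 mm high, from 53 to 78 mm above the bench (the glass shoulder below is at 52 mm); origin at its centre, 65.5 mm above the bench, on the jar's axis; it cannot come off
- turn_d (a joint): angle of cap_d relative to jar_d, rad, growing clockwise seen from above (closing). Zero is arbitrary and differs from jar to jar, so one reading does not tell a loose cap. A tight cap does not turn on its jar: the jar turns on the bench with it (0.03 to 0.08 N m). A loose cap turns easily (0.01 N m) while the jar stands still, and comes to its stop after 0.45 to 1.0 rad clockwise
- mat: thin flat black rubber mat, 170 (its x) x 250 (its y) mm, lying fixed on the bench; 1 mm thick with no edge to climb, so that jars slide onto it freely; origin at its centre
- dust_cover: bystander, loose: round dust cover, clear bell with a knob on a blue base, 104 mm across and 74 mm high; origin at the centre of its underside
- driver_stand: bystander, loose: round metal carousel with upright screwdrivers, 76 mm across and 136 mm high; origin at the centre of its underside
- caliper: bystander, loose: digital caliper lying flat, 210 mm long (its x) from -105 to 105 mm, up to 80 mm wide at the jaws (its y -46 to 26 mm, near x = -100) and 15 mm high; origin under the middle of its scale

How it is judged:
By the outcome, as a careful person would: the job done as asked, in the order asked, and still so for the second after the job is handed in, with the robot touching nothing.
It also fails if it takes over 72 s, if anything falls off the work surface, if the arm or the gripper's body presses on something with over 40 N, if the wrist force passes 120 N, or if a joint passes its speed limit or range.

ROBOT

A 7-joint arm with a two-finger parallel gripper is mounted at the origin on the work surface. World frame = base frame: x ahead of the robot, y to its left, z up, the work surface at z = 0. Lengths are in m, angles in rad, forces in N, time in s.
With the tool pointing down it reaches from about 0.425 to 0.825 m from the base axis. Payload 3.6 kg.
Tool frame: the origin (TCP) lies at the very end of the fingers, on their centre line; the grasp point (between the pads) lies 19 mm behind it; z points along the fingers, y is the line along which they close (so a half turn about z gives the same grasp; the last joint's range is limited). The gripper opens to 85 mm and grips with 20 to 120 N. Pads are 22 mm wide; open, the fingers measure 114 mm over their backs; the gripper's body (76 mm by 85 mm) begins 54 mm behind the grasp point. The pads swing forward as they close: fully open they stand 13 mm farther back than shut.
Start: joints at [1.248, 0.615, -0.013, 1.423, 0.008, 1.103, -0.04], TCP at [0.189, -0.622, 0.231] pointing down, gripper open.
Joint ranges: [-3.12, 3.12], [-0.3, 2.06], [-1.34, 1.32], [0.26, 2.42], [-1.36, 4.5], [0.01, 1.98], [-2.84, 2.84]. Speed limits (rad/s): [2.79, 2.79, 3.14, 3.14, 3.14, 3.14, 3.14].

INTERFACE

Orientations are given as a unit quaternion [x, y, z, w].
In Python, from station import bot gives the robot as it stands.
- The arm moves only by the shell command python3 -m crank 'ROWS' [FORCE]. ROWS is a JSON object of lists of equal length, an entry for each row: "offset": the shift along the tool's x, y, z each as a share of 20 mm, from -1 to 1, a list of three; "dr": the turn, a rotation vector about the tool's x, y, z each as a share of 6 degrees, from -1 to 1, a list of three; "hand": the gripper command: -1 is shut, 1 is fully open, values between are in proportion. In form: {"offset": [[tx, ty, tz], ...], "dr": [[rx, ry, rz], ...], "hand": [hand, ...]}. A call has 1 to 12 rows; each row shifts and turns the commanded pose from where the row before left it, along the tool's axes as they then stand; what a row does not reach is not made up. A row lasts 1/12 s, in which the tool goes at most 41.7 mm and 7.16 degrees, less where a joint would pass 70% of its speed; a pose out of reach is approached as far as the arm can. A call with a number of a shift or a turn outside -1 to 1 is refused whole. A call with a gripper value outside its range is refused whole. The fingers move at their own pace and stop on an object; FORCE is the grip in N (left out, the last holds). Time passes only in rows, so rows that do not move let the fingers close. It gives the time, the measured TCP pose, the force, the opening and the grip force at its end, in the units of the state.
- bot.get_obs(): the state, without advancing time (a new reading comes with each control period).
- bot.read_camera(name): name is "scene" or "side" or "wrist"; returns a dict with "frame" (400x640x3 uint8, red, green, blue), "camera_matrix" (3x3 intrinsics, pixels), "rvec" (rotation vector, rad) and "tvec" (3), from world to camera coordinates, as OpenCV has them. Camera axes: x right, y down, z forward; pixel columns grow to the right and rows downward; lengths in m; the calibration is good to about 2 mm. A picture is of the moment at which its call begins. There is no depth.
- bot.finish_job(): hands the job in; it is judged then, once.
The state is a dict: "t": time; "joint_positions": joint angles; "qvel": joint speeds; "tau": joint torques, N m; "ee_pos": TCP position; "tool_rot": TCP orientation; "contact_force": force on the tool from outside, world axes, zero at the start; "torque": the same for the moment, N m; "grip_width": finger opening in m; "finger_force": force on a finger pad.
Only numpy, scipy, OpenCV 4.12 (cv2) and the standard library are available. Lean on these libraries where they do the work, as an engineer would, in place of code of your own. Each camera call takes 0.05 s, during which the arm holds its last target. There are 200 camera calls.

## Working session

There is one attempt and no reset: what is moved stays moved. The work goes in short steps, Python scripts to look and compute and a shell command to move; the robot and the scene stay as the last step left them, time stands still between calls to the robot, and variables do not carry over. Pictures are saved under pics/ and viewed, at most 13 in all, crops included, and the job is handed in when it is done.

```bash
ls; mkdir -p pics
python3 - <<'E'
from station import bot
import cv2,numpy as np
for n in ["scene","side"]:
    c=bot.read_camera(n); cv2.imwrite(f"pics/{n}0.png",c["frame"][:,:,::-1]); print(n,c["camera_matrix"].tolist(),c["rvec"],c["tvec"])
o=bot.get_obs(); print(o)
E
```

```text
pics
scene [[366.5997296015116, 0.0, 318.62083077129654], [0.0, 366.5997296015116, 200.3873607343061], [0.0, 0.0, 1.0]] [ 2.15196503  1.36416912 -0.44044589] [-0.24100998 -0.37488283  1.18851305]
side [[370.8766757830015, 0.0, 317.06652662129784], [0.0, 370.8766757830015, 201.84102911744318], [0.0, 0.0, 1.0]] [ 2.26476775 -0.58213946  0.26953306] [-0.51755517  0.25033128  0.78420427]
{'t': 0.1, 'joint_positions': array([ 1.24849734,  0.61582879, -0.01263163,  1.4247759 ,  0.00808711,
        1.10345021, -0.0404093 ]), 'qvel': array([-0.00092707, -0.00262223,  0.00046327, -0.00418142,  0.00163321,
        0.0003986 , -0.00259009]), 'tau': array([ 9.66494226e-04, -4.70382893e+01,  2.60042064e-01, -1.71570200e+01,
        1.00765398e-02,  5.87075003e-03,  2.99609638e-06]), 'ee_pos': array([ 0.18928939, -0.62107553,  0.23023756]), 'tool_rot': array([ 9.89077431e-01,  1.47391927e-01, -1.83838353e-04, -1.19221975e-03]), 'contact_force': array([-0.28916712, -0.12767928, -0.02903102]), 'torque': array([ 0.0587746 , -0.05885317, -0.03282183]), 'finger_force': 0.0, 'grip_width': 0.08556665964698164}
```

View pics/scene0.png

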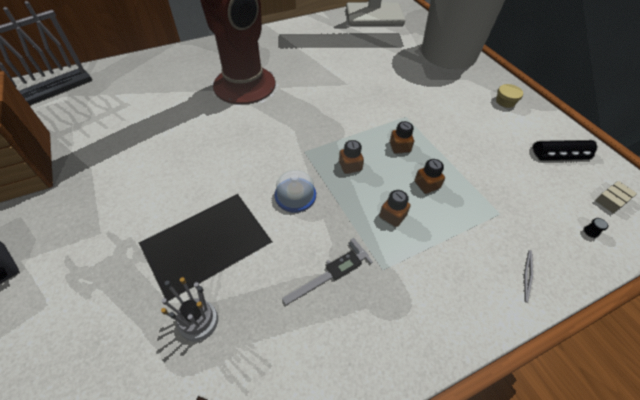

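View pics/side0.png

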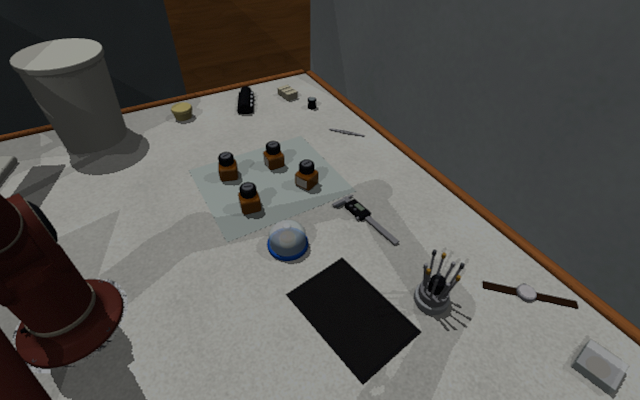

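The scene picture shows jars at about (351,156), (402,137), (431,175) and (396,207). The mat corners are near (140,243), (238,197), (271,240) and (172,288). The dust cover is at (295,190), the caliper runs (285,302)-(368,250), and the stand is at (195,318). The side view agrees with this.

```bash
cat > h.py <<'E'
import cv2,numpy as np
from station import bot
def plane(c,uv,z):
    R=cv2.Rodrigues(np.array(c["rvec"]))[0]; t=np.array(c["tvec"]).reshape(3)
    uv=np.array(uv,float).reshape(-1,1,2); n=cv2.undistortPoints(uv,np.array(c["camera_matrix"]),None).reshape(-1,2)
    d=np.c_[n,np.ones(len(n))]@R; o=-R.T@t
    z=np.broadcast_to(z,len(n)); return o+d*((z-o[2])/d[:,2])[:,None]
def proj(c,P):
    return cv2.projectPoints(np.array(P,float),np.array(c["rvec"]),np.array(c["tvec"]),np.array(c["camera_matrix"]),None)[0].reshape(-1,2)
E
python3 - <<'E'
from h import *
np.set_printoptions(precision=3,suppress=True)
s=bot.read_camera("scene"); d=bot.read_camera("side")
print("caps",plane(s,[(352,146),(404,128),(434,166),(398,198)],.078),plane(d,[(226,158),(273,147),(306,165),(248,188)],.078),sep="\n")
print("mat",plane(s,[(140,243),(238,197),(271,240),(172,289)],0),plane(d,[(287,294),(342,259),(419,329),(364,381)],0),sep="\n")
print("cover base",plane(s,[(296,195)],0.0),plane(d,[(288,244)],0))
print("stand",plane(s,[(196,320)],0.0),plane(d,[(434,297)],0))
print("caliper tail,jawtips",plane(s,[(285,302),(352,242),(371,264)],0.01),plane(d,[(397,242),(353,197),(334,206)],0.01),sep="\n")
a=cv2.resize(s["frame"][110:330,130:470],None,fx=2.3,fy=2.3,interpolation=cv2.INTER_CUBIC)
cv2.imwrite("pics/s1.png",a[:,:,::-1])
E
```

```text
caps
[[0.46  0.138 0.078]
 [0.459 0.294 0.078]
 [0.602 0.284 0.078]
 [0.648 0.152 0.078]]
[[0.45  0.291 0.078]
 [0.593 0.277 0.078]
 [0.64  0.151 0.078]
 [0.458 0.136 0.078]]
mat
[[ 0.466 -0.402  0.   ]
 [ 0.433 -0.162  0.   ]
 [ 0.583 -0.132  0.   ]
 [ 0.607 -0.361  0.   ]]
[[ 0.426 -0.16   0.   ]
 [ 0.588 -0.135  0.   ]
 [ 0.632 -0.369  0.   ]
 [ 0.471 -0.401  0.   ]]
cover base [[ 0.487 -0.029  0.   ]] [[ 0.492 -0.028  0.   ]]
stand [[ 0.692 -0.332  0.   ]] [[ 0.713 -0.326  0.   ]]
caliper tail,jawtips
[[ 0.737 -0.161  0.01 ]
 [ 0.671  0.029  0.01 ]
 [ 0.737  0.04   0.01 ]]
[[ 0.735 -0.162  0.01 ]
 [ 0.729  0.034  0.01 ]
 [ 0.662  0.027  0.01 ]]
```

View pics/s1.png

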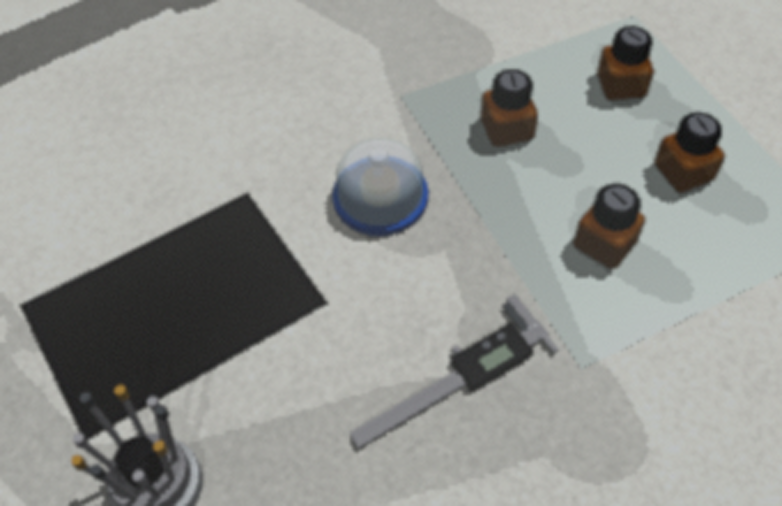

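The crop shows square jars at differing yaws with slotted caps. There is a corridor at x≈0.60 between the dust cover (edge x≈0.54) and the caliper jaws (x≈0.66). I'll move over the jars and use the wrist camera.

```bash
python3 -m crank '{"offset":[[1,-0.7,-0.3],[1,-0.7,-0.3],[1,-0.7,-0.3],[1,-0.7,-0.3],[1,-0.7,-0.3],[1,-0.7,-0.3],[1,-0.7,-0.3],[1,-0.7,-0.3],[1,-0.7,-0.3],[1,-0.7,-0.3],[1,-0.7,-0.3],[1,-0.7,-0.3]],"dr":[[0,0,0],[0,0,0],[0,0,0],[0,0,0],[0,0,0],[0,0,0],[0,0,0],[0,0,0],[0,0,0],[0,0,0],[0,0,0],[0,0,0]],"hand":[1,1,1,1,1,1,1,1,1,1,1,1]}' 20
python3 -m crank '{"offset":[[0.8,-1,0],[0.8,-1,0],[0.8,-1,0],[0.8,-1,0],[0.8,-1,0],[0.8,-1,0],[0.8,-1,0],[0.8,-1,0],[0.8,-1,0],[0.8,-1,0],[0.8,-1,0],[0.8,-1,0]],"dr":[[0,0,0],[0,0,0],[0,0,0],[0,0,0],[0,0,0],[0,0,0],[0,0,0],[0,0,0],[0,0,0],[0,0,0],[0,0,0],[0,0,0]],"hand":[1,1,1,1,1,1,1,1,1,1,1,1]}'
python3 -m crank '{"offset":[[0.6,-1,0],[0.6,-1,0],[0.6,-1,0],[0.6,-1,0],[0.6,-1,0],[0.6,-1,0],[0.6,-1,0],[0.6,-1,0],[0.6,-1,0],[0.6,-1,0],[0.6,-1,0],[0.6,-1,0]],"dr":[[0,0,0],[0,0,0],[0,0,0],[0,0,0],[0,0,0],[0,0,0],[0,0,0],[0,0,0],[0,0,0],[0,0,0],[0,0,0],[0,0,0]],"hand":[1,1,1,1,1,1,1,1,1,1,1,1]}'
python3 - <<'E'
from h import *
np.set_printoptions(precision=3,suppress=True)
c=bot.read_camera("wrist"); cv2.imwrite("pics/w0.png",c["frame"][:,:,::-1])
o=bot.get_obs(); print(o["t"],o["joint_positions"],o["ee_pos"],o["tool_rot"],o["torque"],c["rvec"],c["tvec"],c["camera_matrix"][0])
P=[[.458,.137,.078],[.455,.292,.078],[.597,.281,.078],[.645,.151,.078]]
print(proj(c,P))
E
```

```text
t: 1.2
ee_pos: [0.3706, -0.3899, 0.3035]
tool_rot: [0.989, 0.147, -0.0, -0.0]
contact_force: [0.5, -1.3, 0.3]
grip_width: 0.0854
finger_force: 0.0
t: 2.2
ee_pos: [0.4839, -0.1043, 0.3033]
tool_rot: [0.989, 0.147, -0.0, -0.0]
contact_force: [0.6, 0.3, -0.2]
grip_width: 0.0853
finger_force: 0.0
t: 3.2
ee_pos: [0.5515, 0.167, 0.3031]
tool_rot: [0.989, 0.147, -0.0, 0.0]
contact_force: [0.5, -0.1, -0.8]
grip_width: 0.0853
finger_force: 0.0
3.25 [-0.176  0.45  -0.257  1.524  0.114  1.179 -1.718] [0.552 0.174 0.303] [ 0.989  0.151  0.001 -0.003] [ 0.349 -0.09  -0.046] [-2.308  1.708  0.276] [-0.001  0.483  0.63 ] [345.601   0.    322.464]
[[324.13  247.477]
 [192.637 213.486]
 [228.56   90.662]
 [365.491  82.438]]
```

View pics/w0.png

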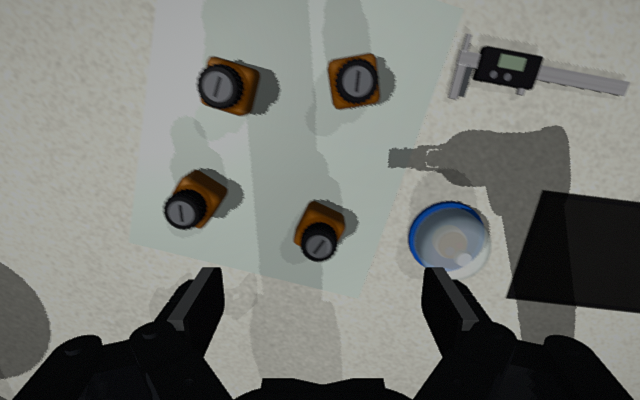

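The wrist view shows all four caps clearly, at (221,87), (357,81), (186,212) and (319,244). The dust cover, caliper and mat are to the right.

```bash
python3 - <<'E'
from h import *
np.set_printoptions(precision=4,suppress=True)
c=bot.read_camera("wrist"); g=cv2.cvtColor(c["frame"],cv2.COLOR_RGB2GRAY)
R=cv2.Rodrigues(np.array(c["rvec"]))[0]; o=bot.get_obs(); cam=-R.T@np.array(c["tvec"]).ravel(); print("cam",cam,"ee",o["ee_pos"],"axis",R[2])
hsv=cv2.cvtColor(c["frame"],cv2.COLOR_RGB2HSV)
for p in [(319,244),(186,212),(221,87),(357,81)]:
    x,y=p; roi=cv2.medianBlur(g,3)[y-30:y+30,x-30:x+30]
    # knurled dark cap: fit circle with Hough, cap top radius
    h=cv2.HoughCircles(cv2.resize(roi,None,fx=4,fy=4,interpolation=cv2.INTER_CUBIC),cv2.HOUGH_GRADIENT,1.5,200,param1=120,param2=15,minRadius=36,maxRadius=110)
    q=h[0,0]/4; uv=(x-30+q[0],y-30+q[1]); W=plane(c,[uv],.078)[0]
    d=np.linalg.norm(cam-W); print(p,uv,"r_px",q[2],"r_mm",q[2]/345.6*d*1000,W)
E
python3 - <<'E'
from h import *
np.set_printoptions(precision=3,suppress=True)
c=bot.read_camera("wrist")
print(plane(c,[(513,297),(545,191),(449,240)],[0,0,0.0]))
print(plane(c,[(468,36),(449,97),(629,92),(624,78)],.01))
a=c["frame"][30:270,150:490]; cv2.imwrite("pics/w1.png",cv2.resize(a,None,fx=2.35,fy=2.35,interpolation=cv2.INTER_CUBIC)[:,:,::-1])
E
```

```text
cam [0.628  0.1977 0.4455] ee [0.5509 0.1715 0.3029] axis [-0.2998 -0.0884 -0.9499]
(319, 244) (np.float32(325.9375), np.float32(246.0625)) r_px 18.9 r_mm 22.279040816570095 [0.4609 0.1432 0.078 ]
(186, 212) (np.float32(188.0625), np.float32(216.6875)) r_px 13.725 r_mm 16.783346948418735 [0.4485 0.304  0.078 ]
(221, 87) (np.float32(224.9375), np.float32(91.3125)) r_px 16.875 r_mm 18.612628112317566 [0.5944 0.2932 0.078 ]
(357, 81) (np.float32(367.3125), np.float32(84.5625)) r_px 14.475 r_mm 15.498043734391013 [0.6438 0.1576 0.078 ]
[[ 0.429 -0.162 -0.   ]
 [ 0.59  -0.127  0.   ]
 [ 0.486 -0.034  0.   ]]
[[ 0.73   0.055  0.01 ]
 [ 0.662  0.049  0.01 ]
 [ 0.732 -0.154  0.01 ]
 [ 0.744 -0.14   0.01 ]]
```

View pics/w1.png

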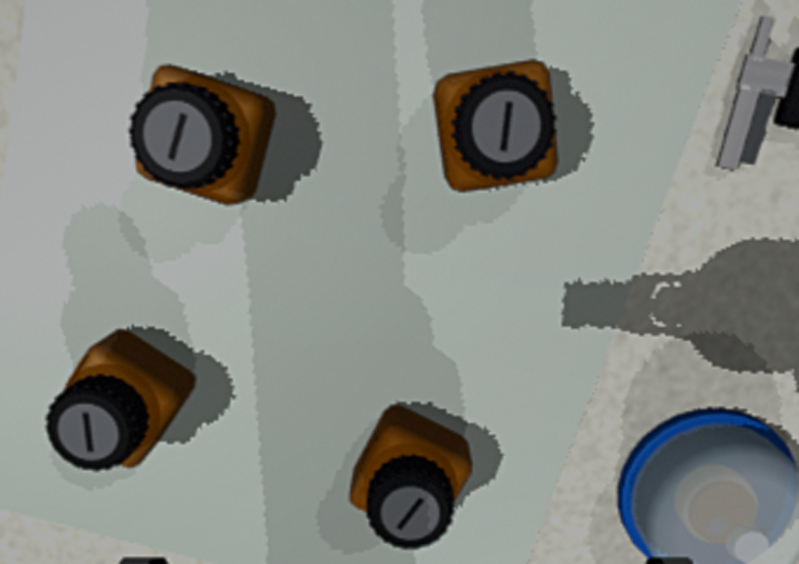

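The crop gives the cap discs more sharply. I'll go to the jar at about (0.644, 0.155), turning 60° counter-clockwise on the way so that the last joint has room to twist clockwise.

```bash
python3 -m crank '{"offset":[[0,0,0.9],[0,0,0.9],[0,0,0.9],[0,0,0.9],[0,0,0.9],[0,0,0.9],[0,0,0.9],[0,0,0.9],[0,0,0.9],[0,0,0.9]],"dr":[[0,0,-1],[0,0,-1],[0,0,-1],[0,0,-1],[0,0,-1],[0,0,-1],[0,0,-1],[0,0,-1],[0,0,-1],[0,0,-1]],"hand":[1,1,1,1,1,1,1,1,1,1]}'
python3 -m crank '{"offset":[[0,0.95,0],[0,0.95,0],[0,0.95,0],[0.1,0.95,0],[0.1,0.95,0],[0,0,0],[0,0,0]],"dr":[[0,0,0],[0,0,0],[0,0,0],[0,0,0],[0,0,0],[0,0,0],[0,0,0]],"hand":[1,1,1,1,1,1,1]}'
cat >> h.py <<'E'
from scipy.spatial.transform import Rotation as Ro
def look(name,z=.078,guess=None):
    """wrist picture; find bright cap disc near guess; return"""
    c=bot.read_camera("wrist"); cv2.imwrite(f"pics/{name}.png",c["frame"][:,:,::-1]); o=bot.get_obs()
    r=Ro.from_quat(o["tool_rot"]).as_matrix()
    print("t",round(o["t"],2),"ee",o["ee_pos"].round(4),"yaw",round(np.degrees(np.arctan2(r[1,0],r[0,0])),1),"q7",o["joint_positions"][6].round(2),"w",round(o["grip_width"],4),"tq",o["torque"].round(3))
    return c,o,r
def tool(o,r,W): return (r.T@(np.array(W)-o["ee_pos"])*1000).round(1)
E
python3 - <<'E'
from h import *
c,o,r=look("w2"); print(proj(c,[[.644,.156,.078],[o["ee_pos"][0],o["ee_pos"][1],.078]]))
E
```

```text
t: 4.18
ee_pos: [0.5518, 0.1639, 0.1226]
tool_rot: [0.782, 0.623, -0.0, 0.001]
contact_force: [0.9, -0.8, 0.2]
grip_width: 0.0851
finger_force: 0.0
t: 4.77
ee_pos: [0.6453, 0.1462, 0.1228]
tool_rot: [0.784, 0.621, -0.001, 0.0]
contact_force: [0.2, -0.3, -0.2]
grip_width: 0.0855
finger_force: 0.0
t 4.82 ee [0.6443 0.1472 0.1229] yaw 76.9 q7 -0.81 w 0.0852 tq [-0.     0.053  0.004]
[[317.41621315 217.70668153]
 [321.33953292 231.18893704]]
```

View pics/w2.png

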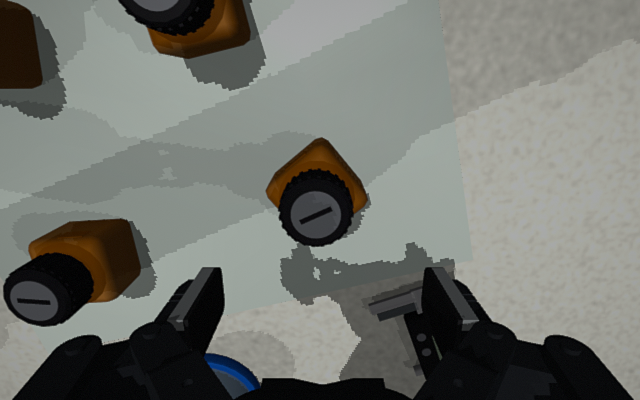

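The picture shows the cap disc at about (315,216), slightly ahead of the TCP axis (321,231). I'll refine it with a flood fill of the disc.

```bash
cat >> h.py <<'E'
def disc(c,o,r,seed,z=.078):
    g=cv2.cvtColor(c["frame"],cv2.COLOR_RGB2GRAY); m=np.zeros((402,642),np.uint8)
    cv2.floodFill(g.copy(),m,seed,255,12,12,cv2.FLOODFILL_MASK_ONLY|4|cv2.FLOODFILL_FIXED_RANGE)
    m=m[1:-1,1:-1]; k=cv2.findContours(m,cv2.RETR_EXTERNAL,cv2.CHAIN_APPROX_NONE)[0]
    h=cv2.convexHull(max(k,key=cv2.contourArea)); M=cv2.moments(h); uv=(M["m10"]/M["m00"],M["m01"]/M["m00"])
    P=plane(c,h.reshape(-1,2),z); W=plane(c,[uv],z)[0]
    print("disc px",np.round(uv,1),"world",W.round(4),"size mm",((P.max(0)-P.min(0))*1000).round(1)[:2],"to go (tool mm)",tool(o,r,W)); return W
E
python3 - <<'E'
from h import *
c,o,r=look("w2b")
disc(c,o,r,(305,205)); disc(c,o,r,(325,226))
E
```

```text
t 4.87 ee [0.6438 0.1479 0.1231] yaw 76.9 q7 -0.81 w 0.0854 tq [ 0.025 -0.013 -0.006]
disc px [318.  215.7] world [0.6435 0.1581 0.078 ] size mm [28.5 28.5] to go (tool mm) [ 9.9 -2.6 45.1]
disc px [318.  215.7] world [0.6435 0.1581 0.078 ] size mm [28.5 28.5] to go (tool mm) [ 9.9 -2.6 45.1]
```

```bash
python3 -m crank '{"offset":[[0.5,-0.13,0.5],[0,0,0.9],[0,0,0.9],[0,0,0.9],[0,0,0],[0,0,0],[0,0,0],[0,0,0],[0,0,0],[0,0,0],[0,0,0],[0,0,0]],"dr":[[0,0,0],[0,0,0],[0,0,0],[0,0,0],[0,0,0],[0,0,0],[0,0,0],[0,0,0],[0,0,0],[0,0,0],[0,0,0],[0,0,0]],"hand":[0.5,0.5,0.5,0.5,0.2,-0.3,-1,-1,-1,-1,-1,-1]}' 20
python3 - <<'E'
from h import *
look("w3")
E
python3 -m crank '{"offset":[[0,0,0],[0,0,0],[0,0,0],[0,0,0]],"dr":[[0,0,1],[0,0,1],[0,0,0],[0,0,0]],"hand":[-1,-1,-1,-1]}' 20
python3 - <<'E'
from h import *
look("w4")
a=cv2.imread("pics/w3.png")[100:400,120:520]; b=cv2.imread("pics/w4.png")[100:400,120:520]
cv2.imwrite("pics/cmp1.png",np.hstack([a,b]))
E
```

```text
t: 5.87
ee_pos: [0.6448, 0.1587, 0.0596]
tool_rot: [0.783, 0.622, 0.0, 0.0]
contact_force: [-0.1, -0.1, -3.4]
grip_width: 0.043
finger_force: 24.2
t 5.92 ee [0.6448 0.1588 0.0595] yaw 76.9 q7 -0.86 w 0.043 tq [-0.039 -0.043  0.002]
t: 6.25
ee_pos: [0.6447, 0.159, 0.0594]
tool_rot: [0.843, 0.538, 0.0, 0.0]
contact_force: [-0.7, 0.1, -2.9]
grip_width: 0.0432
finger_force: 24.2
t 6.3 ee [0.6447 0.1589 0.0594] yaw 65.1 q7 -1.02 w 0.043 tq [-0.004  0.023 -0.026]
```

View pics/cmp1.png

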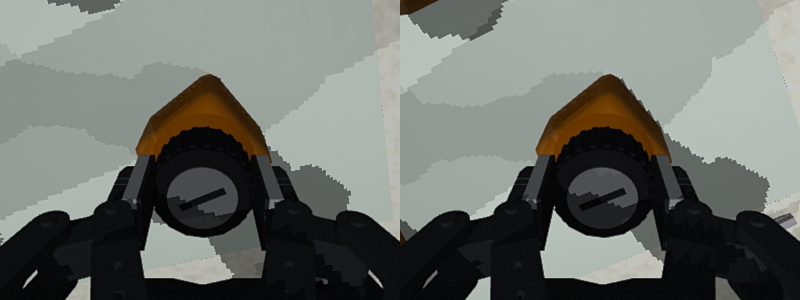

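The jar looks the same in the gripper's view before and after, with its corners at (136,152), (270,153) and (212,74) in both halves. So it turned with the cap and this cap is tight. I'll turn it back, release it and go on to the jar at (0.594, 0.293).

```bash
cat >> h.py <<'E'
def amber(name):
    h=cv2.cvtColor(cv2.imread(f"pics/{name}.png"),cv2.COLOR_BGR2HSV)
    m=cv2.inRange(h,(4,120,40),(22,255,255)); n,l,s,ct=cv2.connectedComponentsWithStats(m)
    i=min(range(1,n),key=lambda k:1e9 if s[k,4]<300 else np.hypot(*(ct[k]-(320,230)))); return l==i
def cmp(a,b):
    A,B=amber(a),amber(b); pa,pb=[np.argwhere(M)[:,::-1].astype(np.int32) for M in (A,B)]
    print("areas",A.sum(),B.sum(),"xor/union",round((A^B).sum()/(A|B).sum(),3),"tops",pa[pa[:,1].argmin()],pb[pb[:,1].argmin()])
E
python3 -m crank '{"offset":[[0,0,0],[0,0,0],[0,0,0],[0,0,0]],"dr":[[0,0,-1],[0,0,-1],[0,0,0],[0,0,0]],"hand":[-1,-1,-1,-1]}' 20
python3 - <<'E'
from h import *
look("w5"); cmp("w3","w4"); cmp("w3","w5")
E
python3 -m crank '{"offset":[[0,0,0],[0,0,0],[0,0,0],[0,0,0],[0,0,-1],[0,0,-1],[0,0,-1.0],[0,0,0]],"dr":[[0,0,0],[0,0,0],[0,0,0],[0,0,0],[0,0,0],[0,0,0],[0,0,0],[0,0,0]],"hand":[0,0.5,0.5,0.5,0.5,0.5,0.5,0.5]}'
python3 -m crank '{"offset":[[1,-0.67,0],[1,-0.67,0],[1,-0.67,0],[1,-0.67,0],[1,-0.67,0],[1,-0.67,0],[0,0,0],[0,0,0],[0,0,0]],"dr":[[0,0,0],[0,0,0],[0,0,0],[0,0,0],[0,0,0],[0,0,0],[0,0,0],[0,0,0],[0,0,0]],"hand":[0.5,0.5,0.5,0.5,0.5,0.5,0.5,0.5,0.5]}'
python3 - <<'E'
from h import *
c,o,r=look("w6"); u=proj(c,[[.594,.293,.078]])[0]; print(u)
for d in ((-9,-9),(9,9),(9,-9)): disc(c,o,r,(int(u[0]+d[0]),int(u[1]+d[1])))
E
```

```text
t: 6.63
ee_pos: [0.6448, 0.1585, 0.0592]
tool_rot: [0.783, 0.621, 0.0, -0.0]
contact_force: [-0.2, -0.6, -4.1]
grip_width: 0.0431
finger_force: 24.2
t 6.68 ee [0.6447 0.1586 0.0593] yaw 76.8 q7 -0.86 w 0.0431 tq [-0.01   0.061 -0.006]
areas 5105 5145 xor/union 0.012 tops [326 175] [326 175]
areas 5105 5107 xor/union 0.002 tops [326 175] [326 175]
t: 7.35
ee_pos: [0.6477, 0.1605, 0.1246]
tool_rot: [0.783, 0.622, 0.005, 0.002]
contact_force: [0.2, 1.1, 1.3]
grip_width: 0.0638
finger_force: 0.0
t: 8.1
ee_pos: [0.594, 0.2928, 0.1191]
tool_rot: [0.783, 0.622, -0.0, 0.001]
contact_force: [0.6, -1.0, 0.7]
grip_width: 0.064
finger_force: 0.0
t 8.15 ee [0.5944 0.292  0.119 ] yaw 76.8 q7 -1.03 w 0.064 tq [ 0.024 -0.03   0.026]
[323.37548414 234.73503644]
disc px [329.9 236.1] world [0.5975 0.2913 0.078 ] size mm [28.6 28.6] to go (tool mm) [ 0.2  3.1 41. ]
disc px [330. 236.] world [0.5975 0.2913 0.078 ] size mm [28.4 28.4] to go (tool mm) [ 0.2  3.2 41. ]
disc px [330. 236.] world [0.5975 0.2913 0.078 ] size mm [28.4 28.4] to go (tool mm) [ 0.2  3.2 41. ]
```

```bash
python3 -m crank '{"offset":[[0,0.16,0.3],[0,0,0.9],[0,0,0.9],[0,0,0.9],[0,0,0],[0,0,0],[0,0,0],[0,0,0],[0,0,0],[0,0,0],[0,0,0]],"dr":[[0,0,0],[0,0,0],[0,0,0],[0,0,0],[0,0,0],[0,0,0],[0,0,0],[0,0,0],[0,0,0],[0,0,0],[0,0,0]],"hand":[0.5,0.5,0.5,0.5,0.2,-0.3,-1,-1,-1,-1,-1]}' 20
python3 - <<'E'
from h import *
look("w7")
E
python3 -m crank '{"offset":[[0,0,0],[0,0,0],[0,0,0],[0,0,0]],"dr":[[0,0,1],[0,0,1],[0,0,0],[0,0,0]],"hand":[-1,-1,-1,-1]}' 20
python3 - <<'E'
from h import *
look("w8"); cmp("w7","w8")
E
```

```text
t: 9.07
ee_pos: [0.5967, 0.2932, 0.0598]
tool_rot: [0.783, 0.622, 0.0, 0.0]
contact_force: [-0.9, 0.3, -1.7]
grip_width: 0.043
finger_force: 24.0
t 9.12 ee [0.5967 0.2933 0.0597] yaw 77.0 q7 -1.06 w 0.0432 tq [-0.016 -0.037 -0.013]
t: 9.45
ee_pos: [0.5965, 0.2934, 0.0596]
tool_rot: [0.843, 0.538, 0.0, 0.0]
contact_force: [0.1, 0.1, -3.2]
grip_width: 0.0433
finger_force: 24.1
t 9.5 ee [0.5966 0.2933 0.0595] yaw 65.1 q7 -1.23 w 0.0432 tq [-0.023  0.036  0.047]
areas 4982 4993 xor/union 0.007 tops [344 179] [344 179]
```

This one is tight as well. I'll turn it back and go on to the jar at (0.4485, 0.304).

```bash
python3 -m crank '{"offset":[[0,0,0],[0,0,0],[0,0,0],[0,0,0]],"dr":[[0,0,-1],[0,0,-1],[0,0,0],[0,0,0]],"hand":[-1,-1,-1,-1]}' 20
python3 - <<'E'
from h import *
look("w9"); cmp("w7","w9")
E
python3 -m crank '{"offset":[[0,0,0],[0,0,0],[0,0,0],[0,0,0],[0,0,-1],[0,0,-1],[0,0,-1.0],[0,0,0]],"dr":[[0,0,0],[0,0,0],[0,0,0],[0,0,0],[0,0,0],[0,0,0],[0,0,0],[0,0,0]],"hand":[0,0.5,0.5,0.5,0.5,0.5,0.5,0.5]}'
python3 -m crank '{"offset":[[-0.14,-0.92,0],[-0.14,-0.92,0],[-0.14,-0.92,0],[-0.14,-0.92,0],[-0.14,-0.92,0],[-0.14,-0.92,0],[-0.14,-0.92,0],[-0.14,-0.92,0],[0,0,0],[0,0,0],[0,0,0]],"dr":[[0,0,0],[0,0,0],[0,0,0],[0,0,0],[0,0,0],[0,0,0],[0,0,0],[0,0,0],[0,0,0],[0,0,0],[0,0,0]],"hand":[0.5,0.5,0.5,0.5,0.5,0.5,0.5,0.5,0.5,0.5,0.5]}'
python3 - <<'E'
from h import *
c,o,r=look("w10"); u=proj(c,[[.4485,.304,.078]])[0]; print(u)
for d in ((-9,-9),(9,9),(9,-9)): disc(c,o,r,(int(u[0]+d[0]),int(u[1]+d[1])))
E
```

```text
t: 9.83
ee_pos: [0.5967, 0.2929, 0.0593]
tool_rot: [0.783, 0.621, -0.0, -0.0]
contact_force: [-0.8, -0.8, -2.3]
grip_width: 0.043
finger_force: 24.1
t 9.88 ee [0.5966 0.293  0.0593] yaw 76.8 q7 -1.06 w 0.0432 tq [-0.003 -0.003  0.011]
areas 4982 4985 xor/union 0.003 tops [344 179] [344 179]
t: 10.55
ee_pos: [0.5992, 0.2954, 0.1245]
tool_rot: [0.783, 0.622, 0.005, 0.0]
contact_force: [1.8, 1.2, 0.8]
grip_width: 0.0644
finger_force: 0.0
t: 11.47
ee_pos: [0.4493, 0.3045, 0.1194]
tool_rot: [0.783, 0.622, 0.001, 0.0]
contact_force: [-0.5, -0.4, 0.4]
grip_width: 0.0638
finger_force: 0.0
t 11.52 ee [0.4496 0.3043 0.1193] yaw 76.9 q7 -1.23 w 0.064 tq [-0.014 -0.013  0.036]
[322.13036047 235.94388183]
disc px [327.9 235.4] world [0.4518 0.3036 0.078 ] size mm [28.5 28.6] to go (tool mm) [-0.3  2.3 41.3]
disc px [327.9 235.4] world [0.4519 0.3036 0.078 ] size mm [28.5 28.5] to go (tool mm) [-0.2  2.3 41.3]
disc px [327.9 235.4] world [0.4519 0.3036 0.078 ] size mm [28.5 28.5] to go (tool mm) [-0.2  2.3 41.3]
```

```bash
python3 -m crank '{"offset":[[0,0.12,0.3],[0,0,0.9],[0,0,0.9],[0,0,0.9],[0,0,0],[0,0,0],[0,0,0],[0,0,0],[0,0,0],[0,0,0],[0,0,0]],"dr":[[0,0,0],[0,0,0],[0,0,0],[0,0,0],[0,0,0],[0,0,0],[0,0,0],[0,0,0],[0,0,0],[0,0,0],[0,0,0]],"hand":[0.5,0.5,0.5,0.5,0.2,-0.3,-1,-1,-1,-1,-1]}' 20
python3 - <<'E'
from h import *
look("w11")
E
python3 -m crank '{"offset":[[0,0,0],[0,0,0],[0,0,0],[0,0,0]],"dr":[[0,0,1],[0,0,1],[0,0,0],[0,0,0]],"hand":[-1,-1,-1,-1]}' 20
python3 - <<'E'
from h import *
look("w12"); cmp("w11","w12")
E
```

```text
t: 12.43
ee_pos: [0.4506, 0.3041, 0.0597]
tool_rot: [0.783, 0.622, 0.0, 0.0]
contact_force: [-0.8, 0.1, -2.9]
grip_width: 0.0434
finger_force: 23.6
t 12.48 ee [0.4506 0.304  0.0596] yaw 76.9 q7 -1.28 w 0.0433 tq [-0.009 -0.029 -0.002]
t: 12.82
ee_pos: [0.4505, 0.3042, 0.0595]
tool_rot: [0.843, 0.538, 0.0, 0.0]
contact_force: [-0.1, -0.3, -3.1]
grip_width: 0.0432
finger_force: 23.6
t 12.87 ee [0.4504 0.3041 0.0595] yaw 65.1 q7 -1.43 w 0.0428 tq [ 0.016 -0.032  0.049]
areas 4958 4949 xor/union 0.009 tops [294 182] [294 182]
```

Three are tight now. I'll turn this one back and go on to the last jar at (0.461, 0.143).

```bash
python3 -m crank '{"offset":[[0,0,0],[0,0,0],[0,0,0],[0,0,0]],"dr":[[0,0,-1],[0,0,-1],[0,0,0],[0,0,0]],"hand":[-1,-1,-1,-1]}' 20
python3 - <<'E'
from h import *
look("w13"); cmp("w11","w13")
E
python3 -m crank '{"offset":[[0,0,0],[0,0,0],[0,0,0],[0,0,0],[0,0,-1],[0,0,-1],[0,0,-1.0],[0,0,0]],"dr":[[0,0,0],[0,0,0],[0,0,0],[0,0,0],[0,0,0],[0,0,0],[0,0,0],[0,0,0]],"hand":[0,0.5,0.5,0.5,0.5,0.5,0.5,0.5]}'
python3 -m crank '{"offset":[[-0.97,0.29,0],[-0.97,0.29,0],[-0.97,0.29,0],[-0.97,0.29,0],[-0.97,0.29,0],[-0.97,0.29,0],[-0.97,0.29,0],[-0.97,0.29,0],[0,0,0],[0,0,0],[0,0,0]],"dr":[[0,0,0],[0,0,0],[0,0,0],[0,0,0],[0,0,0],[0,0,0],[0,0,0],[0,0,0],[0,0,0],[0,0,0],[0,0,0]],"hand":[0.5,0.5,0.5,0.5,0.5,0.5,0.5,0.5,0.5,0.5,0.5]}'
python3 - <<'E'
from h import *
c,o,r=look("w14"); u=proj(c,[[.461,.143,.078]])[0]; print(u)
for d in ((-9,-9),(9,9),(9,-9)): disc(c,o,r,(int(u[0]+d[0]),int(u[1]+d[1])))
E
```

```text
t: 13.2
ee_pos: [0.4505, 0.3039, 0.0593]
tool_rot: [0.783, 0.621, -0.0, -0.0]
contact_force: [-0.5, 0.4, -2.8]
grip_width: 0.0432
finger_force: 23.6
t 13.25 ee [0.4505 0.3039 0.0593] yaw 76.8 q7 -1.29 w 0.0428 tq [ 0.023 -0.022  0.051]
areas 4958 4951 xor/union 0.003 tops [294 182] [294 182]
t: 13.92
ee_pos: [0.4525, 0.3062, 0.1233]
tool_rot: [0.783, 0.622, 0.004, -0.0]
contact_force: [-0.1, 0.7, 0.1]
grip_width: 0.064
finger_force: 0.0
t: 14.83
ee_pos: [0.4607, 0.1434, 0.1194]
tool_rot: [0.783, 0.622, 0.001, -0.0]
contact_force: [0.0, -0.2, 0.4]
grip_width: 0.0642
finger_force: 0.0
t 14.88 ee [0.4606 0.1438 0.1194] yaw 77.1 q7 -0.99 w 0.0641 tq [-0.029 -0.004  0.011]
[324.09478226 235.46081867]
disc px [318.  237.6] world [0.4573 0.1425 0.078 ] size mm [28.4 28.7] to go (tool mm) [-2.1 -3.  41.4]
disc px [318.  237.6] world [0.4573 0.1425 0.078 ] size mm [28.4 28.5] to go (tool mm) [-2.1 -3.  41.4]
disc px [318.  237.6] world [0.4573 0.1425 0.078 ] size mm [28.4 28.5] to go (tool mm) [-2.1 -3.  41.4]
```

```bash
python3 -m crank '{"offset":[[-0.1,-0.14,0.3],[0,0,0.9],[0,0,0.9],[0,0,0.9],[0,0,0],[0,0,0],[0,0,0],[0,0,0],[0,0,0],[0,0,0],[0,0,0]],"dr":[[0,0,0],[0,0,0],[0,0,0],[0,0,0],[0,0,0],[0,0,0],[0,0,0],[0,0,0],[0,0,0],[0,0,0],[0,0,0]],"hand":[0.5,0.5,0.5,0.5,0.2,-0.3,-1,-1,-1,-1,-1]}' 20
python3 - <<'E'
from h import *
look("w15")
E
python3 -m crank '{"offset":[[0,0,0],[0,0,0],[0,0,0],[0,0,0]],"dr":[[0,0,1],[0,0,1],[0,0,0],[0,0,0]],"hand":[-1,-1,-1,-1]}' 20
python3 - <<'E'
from h import *
look("w16"); cmp("w15","w16")
E
```

```text
t: 15.8
ee_pos: [0.4575, 0.141, 0.0597]
tool_rot: [0.783, 0.622, 0.0, 0.0]
contact_force: [-1.0, 0.8, -2.4]
grip_width: 0.0434
finger_force: 23.7
t 15.85 ee [0.4575 0.141  0.0596] yaw 76.9 q7 -1.06 w 0.043 tq [ 0.025 -0.003  0.023]
t: 16.18
ee_pos: [0.4575, 0.1411, 0.0595]
tool_rot: [0.843, 0.538, 0.0, 0.0]
contact_force: [0.3, -0.8, -3.2]
grip_width: 0.0431
finger_force: 23.7
t 16.23 ee [0.4575 0.1411 0.0594] yaw 65.1 q7 -1.21 w 0.0432 tq [0.039 0.013 0.005]
areas 4943 4940 xor/union 0.003 tops [347 183] [348 183]
```

Four tight caps cannot be right. The wrist force of about -3 N in z equals a jar's weight, so the grip seems to have lifted the jars off the bench, and then even a loose cap carries its jar round. I'll turn this one back, press it down lightly and test again.

```bash
python3 -m crank '{"offset":[[0,0,0],[0,0,0],[0,0,0],[0,0,0]],"dr":[[0,0,-1],[0,0,-1],[0,0,0],[0,0,0]],"hand":[-1,-1,-1,-1]}' 20
python3 -m crank '{"offset":[[0,0,0.1],[0,0,0]],"dr":[[0,0,0],[0,0,0]],"hand":[-1,-1]}' 20
python3 -m crank '{"offset":[[0,0,0.05],[0,0,0]],"dr":[[0,0,0],[0,0,0]],"hand":[-1,-1]}' 20
python3 -m crank '{"offset":[[0,0,0.05],[0,0,0]],"dr":[[0,0,0],[0,0,0]],"hand":[-1,-1]}' 20
```

```text
t: 16.57
ee_pos: [0.4575, 0.1409, 0.0593]
tool_rot: [0.783, 0.621, 0.0, -0.0]
contact_force: [0.0, -1.5, -3.2]
grip_width: 0.0433
finger_force: 23.7
t: 16.73
ee_pos: [0.4583, 0.141, 0.0581]
tool_rot: [0.783, 0.621, 0.001, 0.001]
contact_force: [-0.7, -0.8, 3.1]
grip_width: 0.043
finger_force: 24.1
t: 16.9
ee_pos: [0.4588, 0.1409, 0.0577]
tool_rot: [0.783, 0.621, 0.001, 0.001]
contact_force: [-0.6, -2.1, 8.0]
grip_width: 0.0431
finger_force: 24.7
t: 17.07
ee_pos: [0.4588, 0.141, 0.0576]
tool_rot: [0.783, 0.621, 0.001, 0.002]
contact_force: [-1.2, -2.0, 16.3]
grip_width: 0.0431
finger_force: 25.5
```

Confirmed: the jar had been hanging about 1 mm clear. Now I'll test it with a light downward force.

```bash
python3 -m crank '{"offset":[[0,0,-0.05],[0,0,0]],"dr":[[0,0,0],[0,0,0]],"hand":[-1,-1]}' 20
python3 - <<'E'
from h import *
look("w17")
E
python3 -m crank '{"offset":[[0,0,0],[0,0,0],[0,0,0],[0,0,0]],"dr":[[0,0,1],[0,0,1],[0,0,0],[0,0,0]],"hand":[-1,-1,-1,-1]}' 20
python3 - <<'E'
from h import *
look("w18"); cmp("w17","w18")
E
```

```text
t: 17.23
ee_pos: [0.4588, 0.141, 0.0576]
tool_rot: [0.783, 0.622, 0.001, 0.001]
contact_force: [-0.4, -3.0, 9.5]
grip_width: 0.0431
finger_force: 24.9
t 17.28 ee [0.4588 0.141  0.0576] yaw 76.9 q7 -1.07 w 0.0433 tq [-0.381  0.174  0.013]
t: 17.62
ee_pos: [0.4587, 0.1417, 0.0576]
tool_rot: [0.844, 0.536, 0.002, 0.001]
contact_force: [-0.5, -0.7, 9.1]
grip_width: 0.0432
finger_force: 24.8
t 17.67 ee [0.4588 0.1417 0.0576] yaw 64.9 q7 -1.21 w 0.0429 tq [-0.197  0.236 -0.068]
areas 4959 4945 xor/union 0.006 tops [352 183] [337 184]
```

With the jar pressed on the bench it still turns with the gripper (mask difference 0.6%, torque -0.07 N m), so this one really is tight. I'll turn it back and retest the next jar the same way.

```bash
python3 -m crank '{"offset":[[0,0,0],[0,0,0],[0,0,0],[0,0,-0.05],[0,0,0]],"dr":[[0,0,-1],[0,0,-1],[0,0,0],[0,0,0],[0,0,0]],"hand":[-1,-1,-1,-1,-1]}' 20
python3 - <<'E'
from h import *
look("w19"); cmp("w17","w19")
E
python3 -m crank '{"offset":[[0,0,0],[0,0,0],[0,0,0],[0,0,-1],[0,0,-1],[0,0,-1.0],[0,0,0]],"dr":[[0,0,0],[0,0,0],[0,0,0],[0,0,0],[0,0,0],[0,0,0],[0,0,0]],"hand":[0,0.5,0.5,0.5,0.5,0.5,0.5]}'
python3 -m crank '{"offset":[[0.98,-0.28,0],[0.98,-0.28,0],[0.98,-0.28,0],[0.98,-0.28,0],[0.98,-0.28,0],[0.98,-0.28,0],[0.98,-0.28,0],[0.98,-0.28,0],[0,0,0],[0,0,0],[0,0,0]],"dr":[[0,0,0],[0,0,0],[0,0,0],[0,0,0],[0,0,0],[0,0,0],[0,0,0],[0,0,0],[0,0,0],[0,0,0],[0,0,0]],"hand":[0.5,0.5,0.5,0.5,0.5,0.5,0.5,0.5,0.5,0.5,0.5]}'
python3 - <<'E'
from h import *
c,o,r=look("w20"); u=proj(c,[[.4505,.304,.078]])[0]; disc(c,o,r,(int(u[0]+9),int(u[1]+9)))
E
```

```text
t: 18.08
ee_pos: [0.4581, 0.1419, 0.0577]
tool_rot: [0.783, 0.622, 0.001, -0.0]
contact_force: [-0.6, 1.0, 3.0]
grip_width: 0.043
finger_force: 24.3
t 18.13 ee [0.4581 0.1419 0.0577] yaw 76.9 q7 -1.07 w 0.043 tq [0.26  0.056 0.001]
areas 4959 4943 xor/union 0.008 tops [352 183] [351 183]
t: 18.72
ee_pos: [0.459, 0.1415, 0.1199]
tool_rot: [0.783, 0.622, 0.002, 0.001]
contact_force: [-0.2, 0.4, -0.1]
grip_width: 0.064
finger_force: 0.0
t: 19.63
ee_pos: [0.4489, 0.3022, 0.1164]
tool_rot: [0.783, 0.622, -0.001, 0.001]
contact_force: [0.7, -1.1, -0.6]
grip_width: 0.064
finger_force: 0.0
t 19.68 ee [0.4492 0.3018 0.1166] yaw 76.9 q7 -1.24 w 0.0641 tq [ 0.026 -0.008  0.024]
disc px [326.5 231.5] world [0.4513 0.305  0.078 ] size mm [28.5 28.5] to go (tool mm) [ 3.7  1.3 38.6]
```

```bash
python3 -m crank '{"offset":[[0.15,0.07,0.2],[0,0,0.9],[0,0,0.9],[0,0,0.9],[0,0,0],[0,0,0],[0,0,0],[0,0,0],[0,0,0],[0,0,0.1],[0,0,0.05],[0,0,0]],"dr":[[0,0,0],[0,0,0],[0,0,0],[0,0,0],[0,0,0],[0,0,0],[0,0,0],[0,0,0],[0,0,0],[0,0,0],[0,0,0],[0,0,0]],"hand":[0.5,0.5,0.5,0.5,0.2,-0.3,-1,-1,-1,-1,-1,-1]}' 20
python3 - <<'E'
from h import *
look("w21")
E
python3 -m crank '{"offset":[[0,0,0],[0,0,0],[0,0,0],[0,0,0]],"dr":[[0,0,1],[0,0,1],[0,0,0],[0,0,0]],"hand":[-1,-1,-1,-1]}' 20
python3 - <<'E'
from h import *
look("w22"); cmp("w21","w22")
E
```

```text
t: 20.68
ee_pos: [0.452, 0.3071, 0.0582]
tool_rot: [0.783, 0.622, 0.001, 0.0]
contact_force: [-0.5, -2.3, 7.5]
grip_width: 0.043
finger_force: 24.5
t 20.73 ee [0.452  0.3071 0.0582] yaw 76.9 q7 -1.29 w 0.0434 tq [-0.221  0.455 -0.002]
t: 21.07
ee_pos: [0.452, 0.3072, 0.0582]
tool_rot: [0.844, 0.537, 0.001, 0.0]
contact_force: [-1.0, -1.1, 7.4]
grip_width: 0.0428
finger_force: 24.5
t 21.12 ee [0.4521 0.3072 0.0582] yaw 64.9 q7 -1.45 w 0.0429 tq [-0.184  0.343  0.021]
areas 4917 4926 xor/union 0.149 tops [292 184] [346 183]
```

The jar stood still while the cap turned (mask difference 15%), so this cap is loose. I'll screw it down to the stop and check that the jar starts turning with it.

```bash
python3 -m crank '{"offset":[[0,0,0],[0,0,0],[0,0,0],[0,0,0],[0,0,0],[0,0,0],[0,0,0],[0,0,0]],"dr":[[0,0,0.9],[0,0,0.9],[0,0,0.9],[0,0,0.9],[0,0,0.9],[0,0,0.9],[0,0,0.9],[0,0,0]],"hand":[-1,-1,-1,-1,-1,-1,-1,-1]}' 20
python3 - <<'E'
from h import *
look("w23"); cmp("w22","w23")
E
python3 -m crank '{"offset":[[0,0,0],[0,0,0],[0,0,0],[0,0,0]],"dr":[[0,0,0.9],[0,0,0.9],[0,0,0],[0,0,0]],"hand":[-1,-1,-1,-1]}' 20
python3 - <<'E'
from h import *
look("w24"); cmp("w23","w24")
E
```

```text
t: 21.78
ee_pos: [0.4512, 0.3076, 0.0581]
tool_rot: [0.972, 0.234, 0.001, -0.001]
contact_force: [-1.1, -1.6, 6.5]
grip_width: 0.0432
finger_force: 24.5
t 21.83 ee [0.4513 0.3077 0.0582] yaw 27.2 q7 -1.91 w 0.043 tq [0.03  0.507 0.035]
areas 4926 5033 xor/union 0.264 tops [346 183] [330 174]
t: 22.17
ee_pos: [0.4509, 0.3084, 0.0581]
tool_rot: [0.99, 0.143, 0.001, -0.001]
contact_force: [-2.7, 0.1, 7.3]
grip_width: 0.0432
finger_force: 24.5
t 22.22 ee [0.451  0.3084 0.0581] yaw 16.4 q7 -2.04 w 0.0431 tq [0.323 0.595 0.026]
areas 5033 5010 xor/union 0.008 tops [330 174] [329 174]
```

The stop is reached: over the last 11° the jar turned with the gripper. I'll retest the other two the same way before sliding anything, starting with the one at (0.597, 0.293).

```bash
python3 -m crank '{"offset":[[0,0,-0.05],[0,0,0],[0,0,0],[0,0,0],[0,0,-1],[0,0,-1],[0,0,-1.0],[0,0,0]],"dr":[[0,0,0],[0,0,0],[0,0,0],[0,0,0],[0,0,0],[0,0,0],[0,0,0],[0,0,0]],"hand":[-1,0,0.5,0.5,0.5,0.5,0.5,0.5]}' 20
python3 -m crank '{"offset":[[0.97,0.4,0],[0.97,0.4,0],[0.97,0.4,0],[0.97,0.4,0],[0.97,0.4,0],[0.97,0.4,0],[0.97,0.4,0]],"dr":[[0,0,0],[0,0,0],[0,0,0],[0,0,0],[0,0,0],[0,0,0],[0,0,0]],"hand":[0.5,0.5,0.5,0.5,0.5,0.5,0.5]}'
python3 -m crank '{"offset":[[0,0,0],[0,0,0],[0,0,0],[0,0,0],[0,0,0],[0,0,0],[0,0,0],[0,0,0],[0,0,0],[0,0,0],[0,0,0],[0,0,0]],"dr":[[0,0,-1],[0,0,-1],[0,0,-1],[0,0,-1],[0,0,-1],[0,0,-1],[0,0,-1],[0,0,-1],[0,0,-1],[0,0,-1],[0,0,0],[0,0,0]],"hand":[0.5,0.5,0.5,0.5,0.5,0.5,0.5,0.5,0.5,0.5,0.5,0.5]}'
python3 - <<'E'
from h import *
c,o,r=look("w25"); u=proj(c,[[.597,.293,.078]])[0]; disc(c,o,r,(int(u[0]+9),int(u[1]+9)))
E
```

```text
t: 22.88
ee_pos: [0.4537, 0.3077, 0.1208]
tool_rot: [0.99, 0.142, 0.003, -0.002]
contact_force: [-0.4, 1.0, 0.8]
grip_width: 0.0638
finger_force: 0.0
t: 23.47
ee_pos: [0.5981, 0.2901, 0.1162]
tool_rot: [0.99, 0.142, -0.001, 0.001]
contact_force: [0.0, 1.2, 0.4]
grip_width: 0.0639
finger_force: 0.0
t: 24.47
ee_pos: [0.5972, 0.2903, 0.1164]
tool_rot: [0.787, 0.617, -0.001, -0.0]
contact_force: [-0.2, 0.3, -0.2]
grip_width: 0.0644
finger_force: 0.0
t 24.52 ee [0.5972 0.2905 0.1166] yaw 76.2 q7 -1.02 w 0.0643 tq [-0.012 -0.028 -0.015]
disc px [321.6 230.7] world [0.5971 0.2943 0.078 ] size mm [28.4 28.5] to go (tool mm) [ 3.7 -1.  38.6]
```

```bash
python3 -m crank '{"offset":[[0.12,-0.03,0.2],[0,0,0.9],[0,0,0.9],[0,0,0.9],[0,0,0],[0,0,0],[0,0,0],[0,0,0],[0,0,0],[0,0,0.1],[0,0,0.05],[0,0,0]],"dr":[[0,0,0],[0,0,0],[0,0,0],[0,0,0],[0,0,0],[0,0,0],[0,0,0],[0,0,0],[0,0,0],[0,0,0],[0,0,0],[0,0,0]],"hand":[0.5,0.5,0.5,0.5,0.2,-0.3,-1,-1,-1,-1,-1,-1]}' 20
python3 - <<'E'
from h import *
look("w26")
E
python3 -m crank '{"offset":[[0,0,0],[0,0,0],[0,0,0],[0,0,0]],"dr":[[0,0,1],[0,0,1],[0,0,0],[0,0,0]],"hand":[-1,-1,-1,-1]}' 20
python3 - <<'E'
from h import *
look("w27"); cmp("w26","w27")
E
```

```text
t: 25.52
ee_pos: [0.5979, 0.294, 0.0577]
tool_rot: [0.786, 0.618, 0.001, 0.0]
contact_force: [-0.1, -1.5, 3.6]
grip_width: 0.0431
finger_force: 24.6
t 25.57 ee [0.5979 0.2941 0.0577] yaw 76.3 q7 -1.05 w 0.0432 tq [-0.031  0.214 -0.037]
t: 25.9
ee_pos: [0.5978, 0.2943, 0.0577]
tool_rot: [0.846, 0.534, 0.001, -0.0]
contact_force: [-0.9, 0.3, 5.8]
grip_width: 0.0434
finger_force: 24.8
t 25.95 ee [0.5979 0.2943 0.0577] yaw 64.5 q7 -1.21 w 0.0429 tq [ 0.086  0.38  -0.016]
areas 4934 5010 xor/union 0.145 tops [346 177] [333 174]
```

Loose as well, so I'll screw it down.

```bash
python3 -m crank '{"offset":[[0,0,0],[0,0,0],[0,0,0],[0,0,0],[0,0,0],[0,0,0],[0,0,0],[0,0,0]],"dr":[[0,0,0.9],[0,0,0.9],[0,0,0.9],[0,0,0.9],[0,0,0.9],[0,0,0.9],[0,0,0.9],[0,0,0]],"hand":[-1,-1,-1,-1,-1,-1,-1,-1]}' 20
python3 - <<'E'
from h import *
look("w28"); cmp("w27","w28")
E
python3 -m crank '{"offset":[[0,0,0],[0,0,0],[0,0,0],[0,0,0]],"dr":[[0,0,0.9],[0,0,0.9],[0,0,0],[0,0,0]],"hand":[-1,-1,-1,-1]}' 20
python3 - <<'E'
from h import *
look("w29"); cmp("w28","w29")
E
```

```text
t: 26.62
ee_pos: [0.5966, 0.295, 0.0576]
tool_rot: [0.973, 0.23, 0.0, -0.001]
contact_force: [-2.0, 0.5, 6.2]
grip_width: 0.0429
finger_force: 24.9
t 26.67 ee [0.5967 0.295  0.0576] yaw 26.7 q7 -1.72 w 0.0429 tq [0.237 0.648 0.063]
areas 5010 5146 xor/union 0.208 tops [333 174] [324 171]
t: 27.0
ee_pos: [0.5969, 0.2953, 0.0576]
tool_rot: [0.99, 0.139, 0.0, -0.001]
contact_force: [-2.3, -0.5, 6.1]
grip_width: 0.043
finger_force: 24.8
t 27.05 ee [0.5969 0.2953 0.0576] yaw 16.0 q7 -1.87 w 0.0431 tq [0.455 0.522 0.002]
areas 5146 5118 xor/union 0.007 tops [324 171] [324 171]
```

It stopped too. Last test is the jar at (0.6447, 0.1586).

```bash
python3 -m crank '{"offset":[[0,0,-0.05],[0,0,0],[0,0,0],[0,0,0],[0,0,-1],[0,0,-1],[0,0,-1.0],[0,0,0]],"dr":[[0,0,0],[0,0,0],[0,0,0],[0,0,0],[0,0,0],[0,0,0],[0,0,0],[0,0,0]],"hand":[-1,0,0.5,0.5,0.5,0.5,0.5,0.5]}' 20
python3 -m crank '{"offset":[[0.05,0.91,0],[0.05,0.91,0],[0.05,0.91,0],[0.05,0.91,0],[0.05,0.91,0],[0.05,0.91,0],[0.05,0.91,0],[0.05,0.91,0]],"dr":[[0,0,0],[0,0,0],[0,0,0],[0,0,0],[0,0,0],[0,0,0],[0,0,0],[0,0,0]],"hand":[0.5,0.5,0.5,0.5,0.5,0.5,0.5,0.5]}'
python3 -m crank '{"offset":[[0,0,0],[0,0,0],[0,0,0],[0,0,0],[0,0,0],[0,0,0],[0,0,0],[0,0,0]],"dr":[[0,0,-1],[0,0,-1],[0,0,-1],[0,0,-1],[0,0,-1],[0,0,-1],[0,0,0],[0,0,0]],"hand":[0.5,0.5,0.5,0.5,0.5,0.5,0.5,0.5]}'
python3 - <<'E'
from h import *
c,o,r=look("w30"); u=proj(c,[[.6447,.1586,.078]])[0]; disc(c,o,r,(int(u[0]-9),int(u[1]+9)));disc(c,o,r,(int(u[0]+9),int(u[1]+9)))
E
```

```text
t: 27.72
ee_pos: [0.6003, 0.2939, 0.1214]
tool_rot: [0.991, 0.137, 0.004, -0.001]
contact_force: [0.2, 0.5, 0.5]
grip_width: 0.0643
finger_force: 0.0
t: 28.38
ee_pos: [0.6444, 0.1536, 0.1161]
tool_rot: [0.991, 0.137, -0.001, 0.001]
contact_force: [0.5, 0.3, -0.0]
grip_width: 0.064
finger_force: 0.0
t: 29.05
ee_pos: [0.6443, 0.1546, 0.1163]
tool_rot: [0.9, 0.435, -0.001, 0.0]
contact_force: [0.4, 0.4, 0.3]
grip_width: 0.064
finger_force: 0.0
t 29.1 ee [0.6443 0.1549 0.1166] yaw 51.6 q7 -1.15 w 0.064 tq [-0.018 -0.052 -0.015]
disc px [321.  230.9] world [0.6452 0.1583 0.078 ] size mm [27.6 28.5] to go (tool mm) [ 3.3 -1.4 38.6]
disc px [321.  230.9] world [0.6452 0.1583 0.078 ] size mm [27.6 28.5] to go (tool mm) [ 3.3 -1.4 38.6]
```

```bash
python3 -m crank '{"offset":[[0.12,-0.05,0.2],[0,0,0.9],[0,0,0.9],[0,0,0.9],[0,0,0],[0,0,0],[0,0,0],[0,0,0],[0,0,0],[0,0,0.1],[0,0,0.05],[0,0,0]],"dr":[[0,0,0],[0,0,0],[0,0,0],[0,0,0],[0,0,0],[0,0,0],[0,0,0],[0,0,0],[0,0,0],[0,0,0],[0,0,0],[0,0,0]],"hand":[0.5,0.5,0.5,0.5,0.2,-0.3,-1,-1,-1,-1,-1,-1]}' 20
python3 - <<'E'
from h import *
look("w31")
E
python3 -m crank '{"offset":[[0,0,0],[0,0,0],[0,0,0],[0,0,0]],"dr":[[0,0,1],[0,0,1],[0,0,0],[0,0,0]],"hand":[-1,-1,-1,-1]}' 20
python3 - <<'E'
from h import *
look("w32"); cmp("w31","w32")
E
```

```text
t: 30.1
ee_pos: [0.646, 0.1584, 0.0577]
tool_rot: [0.9, 0.436, 0.001, 0.0]
contact_force: [-1.4, 0.2, 2.5]
grip_width: 0.0431
finger_force: 24.7
t 30.15 ee [0.646  0.1584 0.0576] yaw 51.7 q7 -1.17 w 0.0429 tq [ 0.104  0.207 -0.023]
t: 30.48
ee_pos: [0.6453, 0.1584, 0.0576]
tool_rot: [0.94, 0.34, 0.0, -0.0]
contact_force: [-2.0, -1.7, 6.2]
grip_width: 0.0432
finger_force: 25.0
t 30.53 ee [0.6452 0.1584 0.0576] yaw 39.8 q7 -1.33 w 0.0432 tq [ 0.007  0.681 -0.066]
areas 4915 4951 xor/union 0.009 tops [302 175] [302 175]
```

This one is tight. The loose jars were those at (0.451, 0.308) and (0.597, 0.2955), and both are now closed. I'll turn this one back, release it and go above the nearer closed jar to measure its yaw.

```bash
python3 -m crank '{"offset":[[0,0,0],[0,0,0],[0,0,0],[0,0,-0.05],[0,0,0],[0,0,0],[0,0,0],[0,0,-1],[0,0,-1],[0,0,-1],[0,0,-1],[0,0,-1]],"dr":[[0,0,-1],[0,0,-1],[0,0,0],[0,0,0],[0,0,0],[0,0,0],[0,0,0],[0,0,0],[0,0,0],[0,0,0],[0,0,0],[0,0,0]],"hand":[-1,-1,-1,-1,0,0.5,0.5,0.5,0.5,0.5,0.5,0.5]}' 20
python3 -m crank '{"offset":[[0.55,-0.88,0],[0.55,-0.88,0],[0.55,-0.88,0],[0.55,-0.88,0],[0.55,-0.88,0],[0.55,-0.88,0],[0.55,-0.88,0],[0,0,0],[0,0,0]],"dr":[[0,0,0],[0,0,0],[0,0,0],[0,0,0],[0,0,0],[0,0,0],[0,0,0],[0,0,0],[0,0,0]],"hand":[0.5,0.5,0.5,0.5,0.5,0.5,0.5,0.5,0.5]}'
cat >> h.py <<'E'
from scipy.optimize import minimize
def hull(c,P,m):
    cv2.fillConvexPoly(m,cv2.convexHull((proj(c,P)*8).round().astype(np.int32)),1,shift=3); return m
def fit(c,xy):
    """jar centre and yaw (deg, mod 90) by matching the amber silhouette"""
    h=cv2.cvtColor(c["frame"],cv2.COLOR_RGB2HSV); A=cv2.inRange(h,(4,110,25),(24,255,255))>0
    sq=np.array([(1,1),(1,-1),(-1,1),(-1,-1)])*.027; ci=np.array([(np.cos(t),np.sin(t)) for t in np.linspace(0,6.28,40)])*.022
    def pred(p):
        x,y,a=p; ca,sa=np.cos(a),np.sin(a); q=sq@np.array([[ca,sa],[-sa,ca]])+(x,y); k=ci+(x,y)
        B=hull(c,[(*v,z) for v in q for z in (0,.047)],np.zeros((400,640),np.uint8)); K=hull(c,[(*v,z) for v in k for z in (.053,.078)],np.zeros((400,640),np.uint8))
        return (B>0)&(K==0)
    near=cv2.dilate(pred((*xy,0)).astype(np.uint8),np.ones((31,31)))>0; A=A&near
    cost=lambda p:(pred(p)^A).sum()/max(A.sum(),1)
    a0=min(np.radians(np.arange(0,90,5)),key=lambda a:cost((*xy,a)))
    s=minimize(cost,(*xy,a0),method="Nelder-Mead",options=dict(initial_simplex=[(*xy,a0),(xy[0]+.006,xy[1],a0),(xy[0],xy[1]+.006,a0),(*xy,a0+.12)]))
    print("jar",s.x[:2].round(4),"yaw",np.degrees(s.x[2]).round(1),"cost",round(s.fun,3)); return s.x
E
python3 - <<'E'
from h import *
c,o,r=look("w33")
P=[(.597,.2955),(.4515,.308),(.6455,.158),(.458,.1415)]
print(proj(c,[(*p,.078) for p in P]).round(0).tolist())
for p in P: fit(c,p)
E
```

```text
t: 31.53
ee_pos: [0.6447, 0.1566, 0.1575]
tool_rot: [0.9, 0.436, -0.001, 0.001]
contact_force: [1.0, -1.2, 0.0]
grip_width: 0.0644
finger_force: 0.0
t: 32.28
ee_pos: [0.5952, 0.2954, 0.1567]
tool_rot: [0.899, 0.438, -0.001, 0.0]
contact_force: [-0.1, -0.1, -0.5]
grip_width: 0.0642
finger_force: 0.0
t 32.33 ee [0.5962 0.2934 0.1567] yaw 51.7 q7 -1.35 w 0.064 tq [-0.038 -0.037  0.018]
[[326.0, 210.0], [163.0, 310.0], [489.0, 308.0], [308.0, 434.0]]
jar [0.5964 0.2932] yaw 60.6 cost 0.288
jar [0.4473 0.3086] yaw 21.8 cost 0.425
jar [0.6475 0.157 ] yaw 17.0 cost 0.3
jar [0.4585 0.1439] yaw 54.7 cost 0.7
```

Run:
```python
from h import *
c=bot.read_camera("wrist"); im=c["frame"][:,:,::-1].copy()
h=cv2.cvtColor(c["frame"],cv2.COLOR_RGB2HSV); A=cv2.inRange(h,(4,110,25),(24,255,255))
for x,y,a in ((.5964,.2932,60.6),):
    t=np.radians(a); ca,sa=np.cos(t),np.sin(t); q=np.array([(1,1),(1,-1),(-1,-1),(-1,1)])*.027@np.array([[ca,sa],[-sa,ca]])+(x,y)
    for z in (0,.047): cv2.polylines(im,[proj(c,[(*v,z) for v in q]).round().astype(np.int32)],True,(0,255,0))
B=cv2.cvtColor(A,cv2.COLOR_GRAY2BGR); cv2.imwrite("pics/ov.png",np.hstack([im[100:400,120:520],B[100:400,120:520]]))
```

```text
(no output)
```

View pics/ov.png

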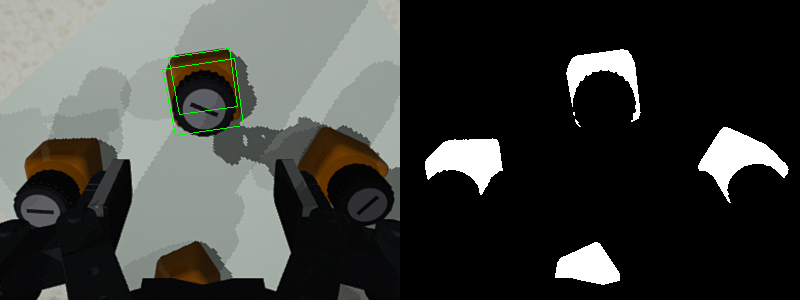

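The overlay outline fits the jar, with its cap at (205,105) in the crop and its yaw about 60.6° (mod 90). I'll turn the tool 99° counter-clockwise to square with it, go down around the glass and cage it with a 58 mm opening.

```bash
python3 -m crank '{"offset":[[0,0,0.15],[0,0,0.15],[0,0,0.15],[0,0,0.15],[0,0,0.15],[0,0,0.15],[0,0,0.15],[0,0,0.15],[0,0,0.15],[0,0,0.15],[0,0,0.15],[0,0,0.15]],"dr":[[0,0,-0.97],[0,0,-0.97],[0,0,-0.97],[0,0,-0.97],[0,0,-0.97],[0,0,-0.97],[0,0,-0.97],[0,0,-0.97],[0,0,-0.97],[0,0,-0.97],[0,0,-0.97],[0,0,-0.97]],"hand":[1,1,1,1,1,1,1,1,1,1,1,1]}'
python3 -m crank '{"offset":[[0,0,0.1],[0,0,0.1],[0,0,0.1],[0,0,0.1],[0,0,0.1],[0,0,0],[0,0,0]],"dr":[[0,0,-0.97],[0,0,-0.97],[0,0,-0.97],[0,0,-0.97],[0,0,-0.97],[0,0,0],[0,0,0]],"hand":[1,1,1,1,1,1,1]}'
python3 - <<'E'
from h import *
c,o,r=look("w34"); f=fit(c,(.5964,.294)); print(tool(o,r,(f[0],f[1],.012)),tool(o,r,(.5965,.2942,.012)))
u=proj(c,[[.5965,.2942,.078]])[0]; disc(c,o,r,(int(u[0]+9),int(u[1]+9))); disc(c,o,r,(int(u[0]-9),int(u[1]+9)))
E
```

```text
t: 33.38
ee_pos: [0.5975, 0.2917, 0.1207]
tool_rot: [0.487, 0.873, -0.001, 0.001]
contact_force: [-0.4, -0.1, -0.2]
grip_width: 0.0857
finger_force: 0.0
t: 33.97
ee_pos: [0.5971, 0.2924, 0.1107]
tool_rot: [0.256, 0.967, -0.001, 0.0]
contact_force: [-0.7, -0.7, -0.1]
grip_width: 0.0851
finger_force: 0.0
t 34.02 ee [0.5969 0.2931 0.111 ] yaw 150.4 q7 0.06 w 0.0854 tq [-0.033  0.036  0.001]
jar [0.6   0.293] yaw 53.6 cost 0.597
[-2.6  1.5 99. ] [ 1.   0.9 99. ]
disc px [327.  239.8] world [0.5975 0.2954 0.078 ] size mm [28.5 28.5] to go (tool mm) [ 0.7  2.4 33. ]
disc px [327.  239.8] world [0.5975 0.2954 0.078 ] size mm [28.5 28.5] to go (tool mm) [ 0.7  2.4 33. ]
```

```bash
python3 -m crank '{"offset":[[0,0.1,0.7],[0,0,0.95],[0,0,0.95],[0,0,0.95],[0,0,0.9],[0,0,0.5],[0,0,0],[0,0,0],[0,0,0],[0,0,0]],"dr":[[0,0,0],[0,0,0],[0,0,0],[0,0,0],[0,0,0],[0,0,0],[0,0,0],[0,0,0],[0,0,0],[0,0,0]],"hand":[1,1,1,1,1,1,0.6,0.45,0.35,0.32]}' 20
python3 - <<'E'
from h import *
look("w35")
E
```

```text
t: 34.85
ee_pos: [0.5977, 0.2967, 0.0137]
tool_rot: [0.253, 0.967, 0.0, 0.001]
contact_force: [-1.5, -1.4, 1.2]
grip_width: 0.0562
finger_force: 0.0
t 34.9 ee [0.5976 0.2967 0.0136] yaw 150.7 q7 -0.0 w 0.0564 tq [-0.112  0.079 -0.041]
```

The cage fits at 56 mm with no force, so it is square to the jar. Now I'll push along -tool y and steer with rz.

```bash
python3 -m crank '{"offset":[[0,-0.2,0],[0,-0.4,0],[0,-0.6,0],[0,-0.6,0],[0,-0.6,0],[0,-0.6,0],[0,-0.6,0],[0,-0.5,0],[0,-0.5,0],[0,-0.5,0],[0,-0.5,0],[0,-0.5,0]],"dr":[[0,0,0],[0,0,0],[0,0,0],[0,0,0],[0,0,0],[0,0,0],[0,0,0],[0,0,-1],[0,0,-1],[0,0,-1],[0,0,-1],[0,0,-1]],"hand":[0.34,0.34,0.34,0.34,0.34,0.34,0.34,0.34,0.34,0.34,0.34,0.34]}' 20
python3 - <<'E'
from h import *
c,o,r=look("w36"); p=o["ee_pos"]; u=proj(c,[[p[0],p[1],.078]])[0]; print(u)
for d in ((9,9),(-9,9)): disc(c,o,r,(int(u[0]+d[0]),int(u[1]+d[1])))
E
```

```text
t: 35.9
ee_pos: [0.5471, 0.1876, 0.0136]
tool_rot: [-0.009, 1.0, 0.002, 0.001]
contact_force: [-0.4, 2.2, 2.3]
grip_width: 0.0571
finger_force: 0.7
t 35.95 ee [0.5471 0.1837 0.0127] yaw -179.0 q7 0.43 w 0.0572 tq [0.196 0.125 0.022]
[307.25235486 384.34376459]
disc px [321.8 342.4] world [0.5323 0.1876 0.078 ] size mm [ 47.  161.5] to go (tool mm) [ 14.7   4.1 -65.3]
disc px [321.8 342.4] world [0.5323 0.1876 0.078 ] size mm [ 47.  161.5] to go (tool mm) [ 14.7   4.1 -65.3]
```

```bash
python3 -m crank '{"offset":[[0,-0.5,0],[0,-0.6,0],[0,-0.4,0],[0,-0.5,0],[0,-0.5,0],[0,-0.5,0],[0,-0.5,0],[0,-0.5,0],[0,-0.6,0],[0,-0.6,0],[0,-0.6,0],[0,-0.5,0]],"dr":[[0,0,0],[0,0,0],[0,0,0],[0,0,-1],[0,0,-1],[0,0,-1],[0,0,-1],[0,0,-1],[0,0,0],[0,0,0],[0,0,0],[0,0,0]],"hand":[0.34,0.34,0.34,0.34,0.34,0.34,0.34,0.34,0.34,0.34,0.34,0.34]}' 20
python3 - <<'E'
from h import *
c,o,r=look("w37")
a=cv2.imread("pics/w37.png"); cv2.imwrite("pics/w37s.png",a)
E
```

```text
t: 36.95
ee_pos: [0.5816, 0.0674, 0.0122]
tool_rot: [-0.264, 0.965, -0.0, -0.001]
contact_force: [-1.2, 2.2, 1.9]
grip_width: 0.0575
finger_force: 0.3
t 37.0 ee [0.5831 0.0646 0.0119] yaw -149.6 q7 1.1 w 0.057 tq [ 0.055  0.019 -0.044]
```

View pics/w37.png

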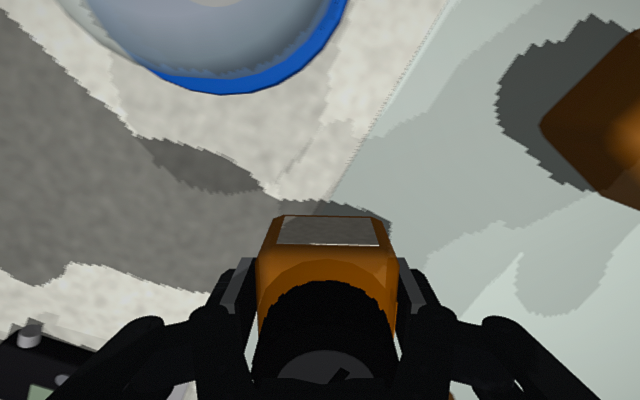

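The picture shows the jar square in the cage, its glass between the pads at (255-400, 215-380), clear of the dust cover rim above and the caliper at lower left.

```bash
python3 -m crank '{"offset":[[0,-0.4,0],[0,-0.5,0],[0,-0.5,0],[0,-0.5,0],[0,-0.5,0],[0,-0.5,0],[0,-0.7,0],[0,-0.7,0],[0,-0.7,0],[0,-0.7,0],[0,-0.7,0],[0,-0.6,0]],"dr":[[0,0,0],[0,0,1],[0,0,1],[0,0,1],[0,0,1],[0,0,1],[0,0,0],[0,0,0],[0,0,0],[0,0,0],[0,0,0],[0,0,1]],"hand":[0.34,0.34,0.34,0.34,0.34,0.34,0.34,0.34,0.34,0.34,0.34,0.34]}' 20
python3 -m crank '{"offset":[[0,-0.6,0],[0,-0.8,0],[0,-0.8,0],[0,-0.8,0],[0,-0.8,0],[0,-0.8,0],[0,-0.8,0]],"dr":[[0,0,1],[0,0,0],[0,0,0],[0,0,0],[0,0,0],[0,0,0],[0,0,0]],"hand":[0.34,0.34,0.34,0.34,0.34,0.34,0.34]}' 20
```

```text
t: 38.0
ee_pos: [0.6026, -0.0692, 0.012]
tool_rot: [0.047, 0.999, 0.0, -0.0]
contact_force: [0.2, 1.8, 0.8]
grip_width: 0.0573
finger_force: 0.3
t: 38.58
ee_pos: [0.5825, -0.1746, 0.0124]
tool_rot: [0.098, 0.995, 0.0, 0.0]
contact_force: [0.9, 2.6, 1.5]
grip_width: 0.0572
finger_force: 0.4
```

```bash
python3 -m crank '{"offset":[[0,-0.8,0],[0,-0.8,0],[0,-0.8,0],[0,-0.8,0],[0,-0.8,0],[0,-0.8,0],[0,-0.8,0],[0,-0.7,0],[0,-0.4,0],[0,-0.2,0],[0,0,0],[0,0,0]],"dr":[[0,0,0],[0,0,0],[0,0,0],[0,0,0],[0,0,0],[0,0,0],[0,0,0],[0,0,0],[0,0,0],[0,0,0],[0,0,0],[0,0,0]],"hand":[0.34,0.34,0.34,0.34,0.34,0.34,0.34,0.34,0.34,0.34,0.5,0.65]}' 20
python3 -m crank '{"offset":[[0,0,0],[0,0,-0.5],[0,0,-1],[0,0,-1],[0,0,-1],[0,0,-1],[0,0,-1],[0,0,-1],[0,0,-1],[0,0,0]],"dr":[[0,0,0],[0,0,0],[0,0,0],[0,0,0],[0,0,0],[0,0,0],[0,0,0],[0,0,0],[0,0,0],[0,0,0]],"hand":[0.7,0.7,0.7,0.7,0.7,0.7,0.7,0.7,0.7,0.7]}' 20
python3 - <<'E'
from h import *
c,o,r=look("w38"); p=o["ee_pos"]; u=proj(c,[[p[0],p[1],.078]])[0]
for d in ((9,9),(-9,-9)): disc(c,o,r,(int(u[0]+d[0]),int(u[1]+d[1])))
fit(c,p[:2])
E
```

```text
t: 39.58
ee_pos: [0.5551, -0.3088, 0.0119]
tool_rot: [0.099, 0.995, -0.0, -0.001]
contact_force: [0.6, -0.6, -0.4]
grip_width: 0.0701
finger_force: 0.0
t: 40.42
ee_pos: [0.5588, -0.3077, 0.1678]
tool_rot: [0.098, 0.995, -0.001, 0.004]
contact_force: [0.9, 0.8, 1.0]
grip_width: 0.0729
finger_force: 0.0
t 40.47 ee [ 0.5575 -0.3078  0.1655] yaw 168.8 q7 1.28 w 0.0728 tq [ 0.025  0.029 -0.014]
disc px [318.5 206. ] world [ 0.558  -0.3099  0.078 ] size mm [26.  28.4] to go (tool mm) [-0.4 -1.9 87.5]
disc px [318.5 206. ] world [ 0.558  -0.3099  0.078 ] size mm [26.  28.4] to go (tool mm) [-0.4 -1.9 87.5]
jar [ 0.5616 -0.3105] yaw -4.6 cost 0.455
```

The first jar stands at (0.557, -0.310), about (19, -49) mm in mat coordinates, so it is fully on the mat. Next I go back to the second closed jar.

```bash
python3 -m crank '{"offset":[[0.37,0.97,0],[0.37,0.97,0],[0.37,0.97,0],[0.37,0.97,0],[0.37,0.97,0],[0.37,0.97,0],[0.37,0.97,0],[0.37,0.97,0],[0.37,0.97,0],[0.37,0.97,0],[0.37,0.97,0],[0.37,0.97,0]],"dr":[[0,0,0],[0,0,0],[0,0,0],[0,0,0],[0,0,0],[0,0,0],[0,0,0],[0,0,0],[0,0,0],[0,0,0],[0,0,0],[0,0,0]],"hand":[1,1,1,1,1,1,1,1,1,1,1,1]}'
python3 -m crank '{"offset":[[0.37,0.97,0],[0.37,0.97,0],[0.37,0.97,0],[0.37,0.97,0],[0.37,0.97,0],[0.37,0.97,0],[0.37,0.97,0],[0.37,0.97,0],[0.37,0.97,0],[0.37,0.97,0],[0.37,0.97,0],[0.37,0.97,0]],"dr":[[0,0,0],[0,0,0],[0,0,0],[0,0,0],[0,0,0],[0,0,0],[0,0,0],[0,0,0],[0,0,0],[0,0,0],[0,0,0],[0,0,0]],"hand":[1,1,1,1,1,1,1,1,1,1,1,1]}'
python3 -m crank '{"offset":[[0.37,0.97,0],[0.37,0.97,0],[0.37,0.97,0],[0.37,0.97,0],[0.37,0.97,0],[0.37,0.97,0],[0,0,0],[0,0,0]],"dr":[[0,0,0],[0,0,0],[0,0,0],[0,0,0],[0,0,0],[0,0,0],[0,0,0],[0,0,0]],"hand":[1,1,1,1,1,1,1,1]}'
python3 - <<'E'
from h import *
c,o,r=look("w39"); u=proj(c,[[.4515,.308,.078]])[0]; print(u)
for d in ((9,9),(-9,-9)): disc(c,o,r,(int(u[0]+d[0]),int(u[1]+d[1])))
f=fit(c,(.4515,.308)); im=c["frame"][:,:,::-1].copy()
ca,sa=np.cos(f[2]),np.sin(f[2]); q=np.array([(1,1),(1,-1),(-1,-1),(-1,1)])*.027@np.array([[ca,sa],[-sa,ca]])+f[:2]
for z in (0,.047): cv2.polylines(im,[proj(c,[(*v,z) for v in q]).round().astype(np.int32)],True,(0,255,0))
cv2.imwrite("pics/ov2.png",im[60:360,120:520])
E
```

```text
t: 41.47
ee_pos: [0.5132, -0.0617, 0.1615]
tool_rot: [0.098, 0.995, -0.0, -0.001]
contact_force: [0.6, 0.4, -0.0]
grip_width: 0.0854
finger_force: 0.0
t: 42.47
ee_pos: [0.4719, 0.1836, 0.1615]
tool_rot: [0.098, 0.995, -0.001, -0.001]
contact_force: [1.1, -0.4, -0.0]
grip_width: 0.0856
finger_force: 0.0
t: 43.13
ee_pos: [0.4509, 0.3067, 0.1617]
tool_rot: [0.097, 0.995, -0.0, -0.001]
contact_force: [0.5, 0.6, -0.1]
grip_width: 0.0854
finger_force: 0.0
t 43.18 ee [0.4516 0.3052 0.1615] yaw 168.8 q7 0.15 w 0.0854 tq [-0.037 -0.031  0.014]
[323.7929878  210.93482292]
disc px [322.6 208.6] world [0.4497 0.3075 0.078 ] size mm [24.8 28.4] to go (tool mm) [ 2.3  2.1 83.5]
disc px [322.7 208.8] world [0.4498 0.3075 0.078 ] size mm [25.6 28.4] to go (tool mm) [ 2.2  2.1 83.5]
jar [0.453  0.3067] yaw 54.3 cost 0.433
```

View pics/ov2.png

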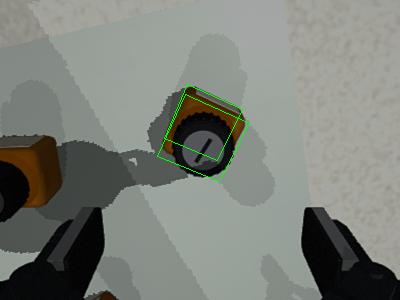

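The outline fits the jar, with its cap at (203,145) in the crop and its yaw 54.3° (mod 90). I'll turn the tool 65° counter-clockwise so it heads about -36° between the tight jars, then go down around the glass.

```bash
python3 -m crank '{"offset":[[0.1,0.1,0.22],[0,0,0.22],[0,0,0.22],[0,0,0.22],[0,0,0.22],[0,0,0.22],[0,0,0.22],[0,0,0.22],[0,0,0.22],[0,0,0.22],[0,0,0.22],[0,0,0]],"dr":[[0,0,-0.99],[0,0,-0.99],[0,0,-0.99],[0,0,-0.99],[0,0,-0.99],[0,0,-0.99],[0,0,-0.99],[0,0,-0.99],[0,0,-0.99],[0,0,-0.99],[0,0,-0.99],[0,0,0]],"hand":[1,1,1,1,1,1,1,1,1,1,1,1]}'
python3 - <<'E'
from h import *
c,o,r=look("w40"); u=proj(c,[[.4497,.3075,.078]])[0]
for d in ((9,9),(-9,-9)): disc(c,o,r,(int(u[0]+d[0]),int(u[1]+d[1])))
E
```

```text
t: 44.18
ee_pos: [0.4509, 0.3055, 0.1121]
tool_rot: [-0.454, 0.891, -0.001, -0.002]
contact_force: [0.4, -0.4, -1.0]
grip_width: 0.0852
finger_force: 0.0
t 44.23 ee [0.451  0.3061 0.1128] yaw -126.2 q7 1.03 w 0.0855 tq [ 0.084 -0.053  0.003]
disc px [323.9 241.8] world [0.4505 0.3077 0.078 ] size mm [28.4 28.4] to go (tool mm) [-1.1  1.3 34.8]
disc px [323.8 241.8] world [0.4505 0.3076 0.078 ] size mm [28.4 28.6] to go (tool mm) [-1.1  1.3 34.8]
```

```bash
python3 -m crank '{"offset":[[0,0.05,0.8],[0,0,0.95],[0,0,0.95],[0,0,0.95],[0,0,0.9],[0,0,0.5],[0,0,0],[0,0,0],[0,0,0],[0,0,0]],"dr":[[0,0,0],[0,0,0],[0,0,0],[0,0,0],[0,0,0],[0,0,0],[0,0,0],[0,0,0],[0,0,0],[0,0,0]],"hand":[1,1,1,1,1,1,0.6,0.45,0.35,0.32]}' 20
python3 -m crank '{"offset":[[0,0,0]],"dr":[[0,0,0]],"hand":[0.32]}' 20
```

```text
t: 45.07
ee_pos: [0.4509, 0.309, 0.0142]
tool_rot: [-0.454, 0.891, -0.0, 0.001]
contact_force: [0.7, -1.5, 1.6]
grip_width: 0.0566
finger_force: 0.5
t: 45.15
ee_pos: [0.4509, 0.3089, 0.0141]
tool_rot: [-0.454, 0.891, -0.0, 0.001]
contact_force: [1.5, -1.2, 1.8]
grip_width: 0.0565
finger_force: 0.6
```

```bash
python3 -m crank '{"offset":[[0,-0.2,0],[0,-0.4,0],[0,-0.6,0],[0,-0.6,0],[0,-0.6,0],[0,-0.6,0],[0,-0.7,0],[0,-0.5,0],[0,-0.45,0],[0,-0.45,0],[0,-0.45,0],[0,-0.45,0]],"dr":[[0,0,0],[0,0,0],[0,0,0],[0,0,0],[0,0,0],[0,0,0],[0,0,0],[0,0,1],[0,0,1],[0,0,1],[0,0,1],[0,0,1]],"hand":[0.34,0.34,0.34,0.34,0.34,0.34,0.34,0.34,0.34,0.34,0.34,0.34]}' 20
python3 -m crank '{"offset":[[0,-0.45,0],[0,-0.45,0],[0,-0.45,0],[0,-0.45,0]],"dr":[[0,0,1],[0,0,1],[0,0,1],[0,0,1]],"hand":[0.34,0.34,0.34,0.34]}' 20
```

```text
t: 46.15
ee_pos: [0.541, 0.232, 0.0132]
tool_rot: [-0.206, 0.979, 0.001, 0.0]
contact_force: [-0.4, 1.9, -0.2]
grip_width: 0.0569
finger_force: 0.7
t: 46.48
ee_pos: [0.5505, 0.1973, 0.0132]
tool_rot: [0.002, 1.0, 0.001, 0.0]
contact_force: [0.7, 1.7, 0.1]
grip_width: 0.0566
finger_force: 0.6
```

```bash
python3 -m crank '{"offset":[[0,-0.6,0],[0,-0.6,0],[0,-0.7,0],[0,-0.5,0],[0,-0.5,0],[0,-0.5,0],[0,-0.5,0],[0,-0.5,0],[0,-0.6,0],[0,-0.6,0],[0,-0.6,0],[0,-0.5,0]],"dr":[[0,0,0],[0,0,0],[0,0,0],[0,0,-1],[0,0,-1],[0,0,-1],[0,0,-1],[0,0,-1],[0,0,0],[0,0,0],[0,0,0],[0,0,0]],"hand":[0.34,0.34,0.34,0.34,0.34,0.34,0.34,0.34,0.34,0.34,0.34,0.34]}' 20
```

```text
t: 47.48
ee_pos: [0.5827, 0.0698, 0.0129]
tool_rot: [-0.26, 0.966, 0.001, -0.0]
contact_force: [-1.1, 2.4, 0.7]
grip_width: 0.0573
finger_force: 0.3
```

```bash
python3 -m crank '{"offset":[[0,-0.4,0],[0,-0.5,0],[0,-0.5,0],[0,-0.5,0],[0,-0.5,0],[0,-0.5,0],[0,-0.7,0],[0,-0.7,0],[0,-0.7,0],[0,-0.7,0]],"dr":[[0,0,0],[0,0,1],[0,0,1],[0,0,1],[0,0,1],[0,0,1],[0,0,0],[0,0,0],[0,0,0],[0,0,0]],"hand":[0.34,0.34,0.34,0.34,0.34,0.34,0.34,0.34,0.34,0.34]}' 20
```

```text
t: 48.32
ee_pos: [0.6023, -0.0403, 0.013]
tool_rot: [-0.001, 1.0, 0.0, 0.0]
contact_force: [0.1, 2.3, 1.5]
grip_width: 0.0572
finger_force: 0.4
```

```bash
python3 -m crank '{"offset":[[0,-0.5,0],[0,-0.5,0],[0,-0.5,0],[0,-0.5,0],[0,-0.5,0],[0,-0.7,0],[0,-0.7,0],[0,-0.7,0],[0,-0.7,0]],"dr":[[0,0,1],[0,0,1],[0,0,1],[0,0,1],[0,0,1],[0,0,0],[0,0,0],[0,0,0],[0,0,0]],"hand":[0.34,0.34,0.34,0.34,0.34,0.34,0.34,0.34,0.34]}' 20
python3 -m crank '{"offset":[[0,-0.7,0],[0,-0.7,0],[0,-0.7,0],[0,-0.6,0],[0,-0.5,0],[0,-0.3,0],[0,-0.15,0],[0,0,0],[0,0,0],[0,0,0]],"dr":[[0,0,0],[0,0,0],[0,0,0],[0,0,0],[0,0,0],[0,0,0],[0,0,0],[0,0,0],[0,0,0],[0,0,0]],"hand":[0.34,0.34,0.34,0.34,0.34,0.34,0.34,0.5,0.65,0.65]}' 20
python3 -m crank '{"offset":[[0,0,-0.5],[0,0,-1],[0,0,-1],[0,0,-1],[0,0,-1],[0,0,-1],[0,0,-1],[0,0,-1],[0,0,-1],[0,0,-1],[0,0,-1],[0,0,-1]],"dr":[[0,0,0],[0,0,0],[0,0,0],[0,0,0],[0,0,0],[0,0,0],[0,0,0],[0,0,0],[0,0,0],[0,0,0],[0,0,0],[0,0,0]],"hand":[0.65,0.65,0.65,0.65,0.65,0.65,0.65,0.65,0.65,0.65,0.65,0.65]}' 20
python3 - <<'E'
from h import *
s=bot.read_camera("scene"); d=bot.read_camera("side"); c,o,r=look("w41")
p=o["ee_pos"]; u=proj(c,[[.523,-.207,.078],[.558,-.310,.078]]); print(u)
for k in u: disc(c,o,r,(int(k[0]+5),int(k[1]+5)))
im=np.vstack([np.hstack([s["frame"][100:350,100:500],d["frame"][120:370,160:560]]),np.hstack([c["frame"][::2,::2],np.zeros((200,480,3),np.uint8)])])
cv2.imwrite("pics/final.png",im[:,:,::-1])
E
```

```text
t: 49.07
ee_pos: [0.5635, -0.1372, 0.0131]
tool_rot: [0.258, 0.966, 0.0, 0.0]
contact_force: [1.0, 2.1, 1.0]
grip_width: 0.0572
finger_force: 0.4
t: 49.9
ee_pos: [0.5271, -0.1992, 0.0126]
tool_rot: [0.258, 0.966, -0.0, -0.001]
contact_force: [0.0, 0.1, 0.5]
grip_width: 0.0701
finger_force: 0.0
t: 50.9
ee_pos: [0.5273, -0.1985, 0.2445]
tool_rot: [0.258, 0.966, -0.0, -0.0]
contact_force: [0.6, -1.0, 0.1]
grip_width: 0.0706
finger_force: 0.0
t 51.05 ee [ 0.5284 -0.1985  0.2448] yaw 150.1 q7 0.86 w 0.0706 tq [ 0.035 -0.012 -0.018]
[[310.00363385 176.8222311 ]
 [239.16671386 255.86172179]]
disc px [320.1 176. ] world [ 0.527  -0.1985  0.078 ] size mm [28.  28.1] to go (tool mm) [  1.7  -0.7 166.8]
disc px [239.9 256.2] world [ 0.5587 -0.3096  0.078 ] size mm [28.1 29.5] to go (tool mm) [-81.1 -81.2 167. ]
```

View pics/final.png

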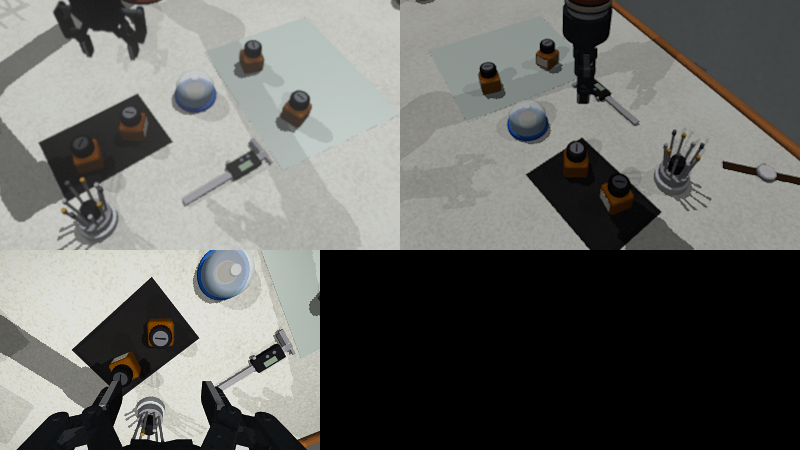

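The last views show both jars upright and wholly on the mat at (0.527, -0.199) and (0.558, -0.310), each at least 20 mm inside its edges. The tight jars, dust cover, stand and caliper are in place, and the robot touches nothing.

```bash
python3 -c "
from station import bot
print(bot.finish_job())"
```

```text
the job is handed in; nothing more can be done
None
```

Job handed in at about 51 s: two caps were loose, and I screwed both down to the stop and then slid their jars fully onto the mat; the two tight jars I turned back and left standing (they may have shifted a millimetre or two), but my first twist tests lifted every jar about 1 mm off the bench, so I repeated each test with the jar pressed down.

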